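Gang-file the sawn ends of bottom-bracket sleeves in a cam-lever jig

TASK

Stand every sawn bottom-bracket sleeve in a nest of its own in the filing jig and swing the cam lever fully over so that the row is clamped. Then take the file by its handle and dress the sawn ends with three full forward strokes along the row, from right to left with the file in light contact all the way, lifting it well clear of the sleeves before each return. Lay the file flat on the open bench, open the lever fully, stand all the sleeves upright in the blue tray, and leave the other things on the bench alone.

Things in the scene. Friction and masses are not known exactly. Their poses are not given: they have to be found in the camera images.
- jig: Filing jig fixed to the bench; origin: underside, below the middle nest. +x: along the row, the way of the forward stroke (robot's left); +y towards the robot; z up. Base plate 176 (x) by 150 mm (y -53 to +97), 8 mm thick. Row of 3 nests 48 mm apart; fixed steel V jaw on the -y side, sliding rubber-faced jaw (150 mm long) on the +y side; both, and all but the knob, stay under 33 mm high
- nest_0 (a point): Rightmost. Nest for one sleeve: centre of the foot of a clamped sleeve, on the jig's base plate, 8 mm above the bench; axes as the jig. Open, there are 11 mm of play in y: set a sleeve down 5 mm to the +y side of this point, within 3 mm; clamping draws it to this point, its top then 64 mm above the bench
- nest_1 (a point): Middle. Nest for one sleeve: centre of the foot of a clamped sleeve, on the jig's base plate, 8 mm above the bench; axes as the jig. Open, there are 11 mm of play in y: set a sleeve down 5 mm to the +y side of this point, within 3 mm; clamping draws it to this point, its top then 64 mm above the bench
- nest_2 (a point): Leftmost. Nest for one sleeve: centre of the foot of a clamped sleeve, on the jig's base plate, 8 mm above the bench; axes as the jig. Open, there are 11 mm of play in y: set a sleeve down 5 mm to the +y side of this point, within 3 mm; clamping draws it to this point, its top then 64 mm above the bench
- cam_lever (a joint): Cam lever on an upright axis at jig (0, 75) mm. 0: open stop, pointing to jig +y (the robot); 1.40 rad: fully over, row clamped, pointing nearly to jig +x (clockwise from above). At angle q the knob is at jig (80 sin q, 75 + 80 cos q) mm. Friction holds it where it is left; needs up to 7 N at the knob. Over 1.25 counts as clamped, under 0.3 as open
- lever_knob (a point): Middle of the upright round black knob on the lever's end, 60 mm above the bench; the knob is 22 to 24 mm thick and reaches from 30 to 76 mm above the bench, 80 mm from the lever's axis
- sleeve_a: Bottom-bracket sleeve: upright aluminium tube, 42 mm thick, 56 mm tall, 0.1 to 0.16 kg, a little oily (friction 0.3), two black bands near the foot, ragged sawn end up; take it by its outside. Origin: centre of its underside; z up. 2 or 3 sleeves are present, any may be absent
- sleeve_b: Bottom-bracket sleeve: upright aluminium tube, 42 mm thick, 56 mm tall, 0.1 to 0.16 kg, a little oily (friction 0.3), two black bands near the foot, ragged sawn end up; take it by its outside. Origin: centre of its underside; z up. 2 or 3 sleeves are present, any may be absent
- sleeve_c: Bottom-bracket sleeve: upright aluminium tube, 42 mm thick, 56 mm tall, 0.1 to 0.16 kg, a little oily (friction 0.3), two black bands near the foot, ragged sawn end up; take it by its outside. Origin: centre of its underside; z up. 2 or 3 sleeves are present, any may be absent
- file: Flat file, 277 mm long, 0.2 to 0.3 kg, lying level on its handle; +x to the blade's tip, z up. Origin: underside of the orange rubber-coated handle, 15 mm behind its front, near the balance point: grip here, firmly. Handle x -79 to +15 mm, 24 mm wide, 22 mm high. Blade to x = 195 mm, 20 mm wide, 5 mm thick, underside 8.5 mm above the handle's. Press with 1 to 4 N (more tips it in the grip)
- file_tip (a point): Middle of the front edge of the underside of the file's blade, 195 mm ahead of the file's origin and 8.5 mm above it. A full stroke takes it from behind the middle nest (jig x under 0) to past the leftmost nest's middle (jig x over 55 mm)
- tray: Low blue tray fixed to the bench, 100 (its x) by 210 (its y) mm, wall 3 mm thick and 12 mm high, floor 3 mm thick. Origin: middle of its underside. Room for three sleeves in a row along its y, 62 mm apart
- oil_bottle: Oil bottle 37 mm thick and 126 mm tall with a green cap, standing behind the jig; origin: middle of its underside. Leave it alone
- brake_pad_box: Red and white cardboard box, 60 x 90 x 28 mm, lying to the right of the file; origin: middle of its underside. Leave it alone
- tape_roll: Roll of yellow tape, 96 mm in diameter, 24 mm high, lying at the far left; origin: middle of its underside. Leave it alone
Things that resemble listed ones, but are neither listed nor needed, are in the scene too. Leave any green look-alike of the sleeve_a alone.

How it is judged:
By the outcome, as a careful person would: the job done as asked, in the order asked, and still so for the second after the job is handed in, with the robot touching nothing.
Of sleeve_a, sleeve_b, sleeve_c only 2 to 3 are there at a start; the rules pass over those that are not, and their reading is None.
At some moment in a run one of sleeve_a, sleeve_b, sleeve_c, file may be knocked a few centimetres aside while the robot is not near it.
It also fails if it takes over 210 s, if anything falls off the work surface, if the arm or the gripper's body presses on something with over 40 N, if the wrist force passes 120 N, or if a joint passes its speed limit or range.

ROBOT

A 6-joint arm with a two-finger parallel gripper is mounted at the origin on a cart in front of the work surface, level with it; the furniture and walls round the work are solid. World frame = base frame: x ahead of the robot, y to its left, z up, the work surface at z = 0. Lengths are in m, angles in degrees, forces in N, time in s.
With the tool pointing down it reaches from about 0.4 to 0.825 m from the base axis. Payload 7 kg.
Tool frame: the origin (TCP) lies between the finger pads; the fingertips stand 22 mm ahead of it and the grasp point (between the pads) lies 3 mm ahead of it; z points along the fingers, y is the line along which they close (so a half turn about z gives the same grasp; the last joint's range is limited). The gripper opens to 88 mm and grips with 3 to 60 N. Pads are 19 mm wide; open, the fingers measure 130 mm over their backs; the gripper's body (78 mm by 193 mm) begins 47 mm behind the grasp point.
Start: joints at [90.476, 20.546, 0.682, 0, -70.136, -16.507], TCP at [0.186, 0.649, 0.249] pointing down, gripper open.
Joint ranges: [-176.03, 176.03], [-82.01, 121.73], [-58.28, 71.71], [-173.87, 95.51], [-174.79, -0.11], [-173.66, 173.66]. Speed limits (degrees/s): [136.94, 136.94, 172.46, 180, 180, 180].

INTERFACE

Orientations are given as [roll, pitch, yaw] about the fixed x, y, z axes, in that order (R = Rz(yaw) Ry(pitch) Rx(roll)).
In Python, from plant import ctrl gives the robot as it stands.
- The arm moves only by the tool apply_moves, never from a script. Its argument "targets" is a list of rows, each an object with "travel": the shift along the tool's x, y, z in mm, a list of three; "roll": the turn about the tool's z in degrees; "jaw": the finger opening in mm, from 0 to 87.6. In form: [{"travel": [tx, ty, tz], "roll": roll, "jaw": jaw}, ...]. A call has 1 to 10 rows; each row shifts and turns the commanded pose from where the row before left it, along the tool's axes as they then stand; what a row does not reach is not made up. A row lasts 1/10 s, in which the tool goes at most 50 mm and 8.59 degrees, less where a joint would pass 70% of its speed; a pose out of reach is approached as far as the arm can. A call with a gripper value outside its range is refused whole. The fingers move at their own pace and stop on an object; the grip force is fixed at half the most. Time passes only in rows, so rows that do not move let the fingers close. It gives the time, the measured TCP pose, the force, the opening and the grip force at its end, in the units of the state.
- ctrl.get_obs(): the state, without advancing time (a new reading comes with each control period).
- ctrl.snapshot(name): name is "side" or "top" or "wrist"; returns the picture (480x640x3 uint8, red, green, blue); there is no depth.
- ctrl.calibration(name): a dict with "K" (3x3 intrinsics, pixels), "dist_coeffs" ([k1, k2, p1, p2, k3] as OpenCV has them; the pictures are not rectified), "extrinsics" (4x4, takes a point from camera to world coordinates); the wrist camera has in their place "hand_eye" (4x4, takes a point from camera to tool coordinates, whose origin is the TCP and whose axes are the flange's). Camera axes: x right, y down, z forward; pixel columns grow to the right and rows downward; lengths in m; the calibration is good to about 2 mm. A picture is of the moment at which its call begins: read the wrist's pose just before it. calibration takes no time and is no camera call.
- ctrl.close_job(): hands the job in; it is judged then, once.
The state is a dict: "clock": time; "joint_pos": joint angles; "qvel": joint speeds; "tau": joint torques, N m; "tool_pos": TCP position; "orientation": TCP orientation; "force": force on the tool from outside, world axes, zero at the start; "moment": the same for the moment, N m; "opening": finger opening in m; "gripper_force": force on a finger pad.
Only numpy, scipy, OpenCV 4.12 (cv2) and the standard library are available. Lean on these libraries where they do the work, as an engineer would, in place of code of your own. Each camera call takes 0.05 s, during which the arm holds its last target. There are 200 camera calls.

## Working session

There is one attempt and no reset: what is moved stays moved. The work goes in short steps, Python scripts to look and compute and a tool call to move; the robot and the scene stay as the last step left them, time stands still between calls to the robot, and variables do not carry over. Pictures are saved under pics/ and viewed, at most 14 in all, crops included, and the job is handed in when it is done.

Besides the shell and the picture viewer there is one more tool, called after ">>>" in YAML: its name, and indented under it one key for each argument. apply_moves: Moves the arm, as the interface text tells. Its arguments: {"type":"object","properties":{"targets":{"type":"array","items":{"type":"object","properties":{"travel":{"type":"array","items":{"type":"number"}},"roll":{"type":"number"},"jaw":{"type":"number"}}}}},"required":["targets"]}

```bash
mkdir -p pics; ls; cat > h.py <<'E'
import numpy as np, cv2
from plant import ctrl
from scipy.spatial.transform import Rotation as R
def obs(): 
    o=ctrl.get_obs(); return o
def T_tool(o=None):
    o=o or ctrl.get_obs(); T=np.eye(4); T[:3,:3]=R.from_euler('xyz',o['orientation'],degrees=True).as_matrix(); T[:3,3]=o['tool_pos']; return T
def snap(n,f=None):
    T=T_tool(); im=ctrl.snapshot(n); c=ctrl.calibration(n)
    E=T@np.array(c['hand_eye']) if n=='wrist' else np.array(c['extrinsics'])
    if f: cv2.imwrite('pics/'+f,im[:,:,::-1]); np.save('pics/'+f+'.npy',E)
    return im,E
def ray(n,E,uv,z):
    c=ctrl.calibration(n); uv=np.array(uv,float).reshape(-1,1,2)
    p=cv2.undistortPoints(uv,np.array(c['K']),np.array(c['dist_coeffs']))[:,0]
    d=np.c_[p,np.ones(len(p))]@E[:3,:3].T; o=E[:3,3]
    return o+d*((z-o[2])/d[:,2])[:,None]
def proj(n,E,P):
    c=ctrl.calibration(n); W=np.linalg.inv(E)
    return cv2.projectPoints(np.array(P,float).reshape(-1,1,3),cv2.Rodrigues(W[:3,:3])[0],W[:3,3],np.array(c['K']),np.array(c['dist_coeffs']))[0][:,0]
def st():
    o=obs(); print({k:np.round(o[k],4) for k in ('clock','tool_pos','orientation','force','opening','gripper_force')})
E
python3 - <<'E'
from h import *
st()
for n in('top','side','wrist'):
    im,E=snap(n,n+'0.png'); print(n,np.round(E,3).tolist())
E
```

```text
pics
{'clock': np.float64(0.0), 'tool_pos': array([0.1863, 0.6483, 0.2476]), 'orientation': array([ 1.799046e+02, -8.300000e-03, -1.604060e+01]), 'force': array([ 0.4915,  0.2775, -0.7379]), 'opening': np.float64(0.0876), 'gripper_force': np.float64(0.0)}
top [[0.026, -0.998, 0.053, 0.499], [-0.999, -0.027, -0.022, 0.002], [0.024, -0.052, -0.998, 1.455], [0.0, 0.0, 0.0, 1.0]]
side [[-0.638, -0.348, 0.687, -0.62], [-0.77, 0.265, -0.581, 0.992], [0.021, -0.899, -0.437, 0.818], [0.0, 0.0, 0.0, 1.0]]
wrist [[-0.277, -0.926, -0.258, 0.256], [-0.961, 0.267, 0.073, 0.629], [0.001, 0.268, -0.963, 0.384], [0.0, 0.0, 0.0, 1.0]]
```

View pics/top0.png

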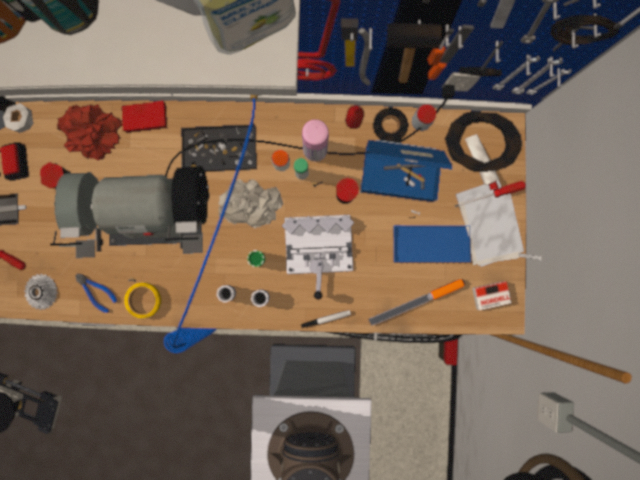

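View pics/side0.png

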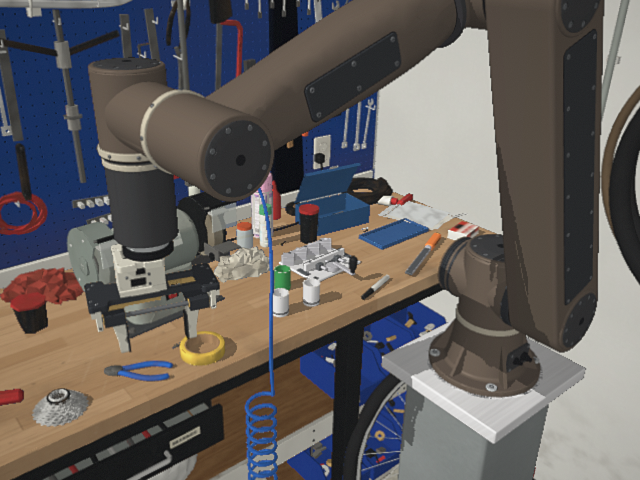

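Top view: the two candidate sleeves are at (225,293) and (260,298), with the green look-alike at (256,258). The jig is at (319,243) with its lever knob at (318,294), the file handle is at (448,290) and the tray at (432,244). A blue hose runs from (255,100) to (180,345), so I'll triangulate it. I'll also check a close crop of the sleeves.

```bash
python3 - <<'E'
from h import *
im=cv2.imread('pics/top0.png'); 
a=cv2.resize(im[170:340,200:530],None,fx=2.4,fy=2.4,interpolation=cv2.INTER_CUBIC); b=cv2.resize(im[90:320,0:90],(160,408)); 
cv2.imwrite('pics/c1.png',cv2.resize(a,(792,408)))
Et=np.load('pics/top0.png.npy');Es=np.load('pics/side0.png.npy')
print(ctrl.calibration('top')['K'][0],ctrl.calibration('side')['K'][0])
# hose: side points -> intersect with top plane
A=ray('top',Et,[[255,100],[180,345]],0.); n=np.cross(A[0]-Et[:3,3],A[1]-Et[:3,3])
for uv in([266,200],[271,300],[271,390]):
    o=Es[:3,3]; q=ray('side',Es,[uv],0)[0]; d=q-o; t=((Et[:3,3]-o)@n)/(d@n); print('hose',uv,np.round(o+t*d,3))
for nm,uv,z in [('s1',(225,293),.056),('s2',(260,298),.056),('green',(256,258),.056),('knob',(318,294),.076),('fileh',(448,290),.02),('tip',(373,321),.012),('tray',(432,244),.01),('jigc',(319,243),.008)]:
    print(nm,np.round(ray('top',Et,[uv],z)[0],3))
E
```

```text
[544.4061255    0.         327.41522891] [624.40406446   0.         320.66323711]
hose [266, 200] [0.443 0.254 0.292]
hose [271, 300] [0.337 0.32  0.109]
hose [271, 390] [ 0.265  0.374 -0.062]
s1 [0.427 0.23  0.056]
s2 [0.417 0.139 0.056]
green [0.519 0.153 0.056]
knob [ 0.432 -0.009  0.076]
fileh [ 0.448 -0.355  0.02 ]
tip [ 0.361 -0.157  0.012]
tray [ 0.57  -0.312  0.01 ]
jigc [ 0.564 -0.008  0.008]
```

View pics/c1.png

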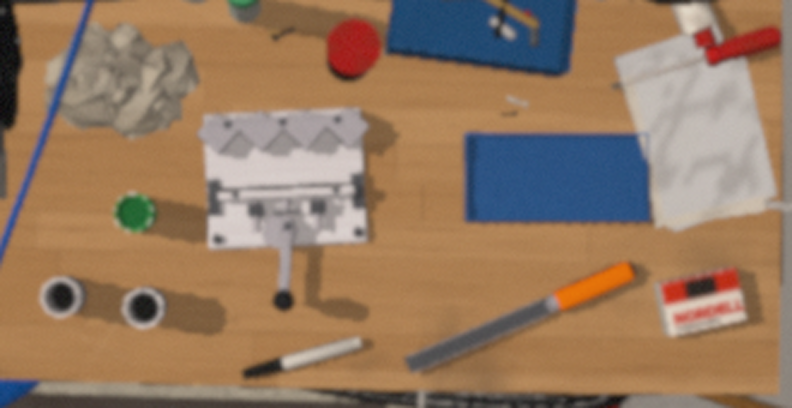

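Two silver bored tubes, at crop (62,297) and (143,307), are the sleeves, and the green tube at (135,211) is the decoy. No third sleeve is visible. I'll lift the tool and turn it to yaw -90, so that it closes along world x, then cross over at a short radius, clear of the hose.

>>> apply_moves:
  targets:
    - {"travel": [0,0,-50],"roll": 8.2,"jaw": 87}
    - {"travel": [0,0,-50],"roll": 8.2,"jaw": 87}
    - {"travel": [0,0,-50],"roll": 8.2,"jaw": 87}
    - {"travel": [0,0,-50],"roll": 8.2,"jaw": 87}
    - {"travel": [0,0,0],"roll": 8.2,"jaw": 87}
    - {"travel": [0,0,0],"roll": 8.2,"jaw": 87}
    - {"travel": [0,0,0],"roll": 8.2,"jaw": 87}
    - {"travel": [0,0,0],"roll": 8.2,"jaw": 87}
    - {"travel": [0,0,0],"roll": 8.4,"jaw": 87}
    - {"travel": [0,0,0],"roll": 0,"jaw": 87}

```text
clock: 1.15
tool_pos: [0.1864, 0.6487, 0.4482]
orientation: [180.0, -0.0, -90.2]
force: [-0.4, 0.1, 0.6]
opening: 0.087
gripper_force: 0.0
```

>>> apply_moves:
  targets:
    - {"travel": [44,-9,0],"roll": 0,"jaw": 87}
    - {"travel": [44,-9,0],"roll": 0,"jaw": 87}
    - {"travel": [44,-9,0],"roll": 0,"jaw": 87}
    - {"travel": [44,-9,0],"roll": 0,"jaw": 87}
    - {"travel": [44,-9,0],"roll": 0,"jaw": 87}
    - {"travel": [44,-9,0],"roll": 0,"jaw": 87}
    - {"travel": [44,-9,0],"roll": 0,"jaw": 87}

```text
clock: 1.85
tool_pos: [0.2493, 0.3387, 0.4485]
orientation: [-180.0, 0.0, -89.7]
force: [1.1, -0.1, 0.6]
opening: 0.0872
gripper_force: 0.0
```

>>> apply_moves:
  targets:
    - {"travel": [33,-28,0],"roll": 0,"jaw": 87}
    - {"travel": [33,-28,0],"roll": 0,"jaw": 87}
    - {"travel": [33,-28,0],"roll": 0,"jaw": 87}
    - {"travel": [33,-28,0],"roll": 0,"jaw": 87}
    - {"travel": [33,-28,0],"roll": 0,"jaw": 87}
    - {"travel": [33,-28,0],"roll": 0,"jaw": 87}
    - {"travel": [0,0,50],"roll": 0,"jaw": 87}
    - {"travel": [0,0,50],"roll": 0,"jaw": 87}
    - {"travel": [0,0,0],"roll": 0,"jaw": 87}
    - {"travel": [0,0,0],"roll": 0,"jaw": 87}

```text
clock: 2.85
tool_pos: [0.4176, 0.1425, 0.35]
orientation: [-180.0, -0.1, -89.9]
force: [-0.7, 0.1, 1.2]
opening: 0.0868
gripper_force: 0.0
```

```bash
python3 - <<'E'
from h import *
st(); snap('wrist','w1.png')
E
```

```text
{'clock': np.float64(2.85), 'tool_pos': array([0.4176, 0.1425, 0.35  ]), 'orientation': array([-1.799587e+02, -6.360000e-02, -8.986830e+01]), 'force': array([-0.6678,  0.1021,  1.1618]), 'opening': np.float64(0.0868), 'gripper_force': np.float64(0.0)}
```

View pics/w1.png

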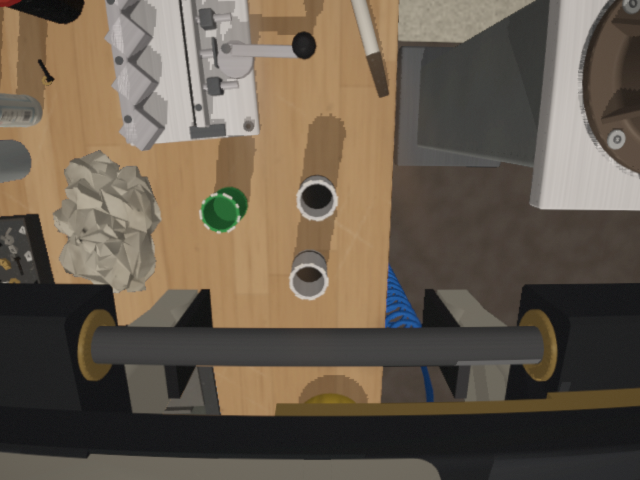

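Wrist view: sleeve rims are centred at (317,199) and (309,281), the green decoy is at (221,212), the knob at (303,45), and the jig is at top left. Now I'll turn these pixels into positions.

```bash
cat >> h.py <<'E'
def rims(n,im,E,z=.056,rng=None):
    # bright low-saturation rings of about 42 mm at height z
    hsv=cv2.cvtColor(im,cv2.COLOR_RGB2HSV); m=((hsv[:,:,1]<45)&(hsv[:,:,2]>140)).astype(np.uint8)
    out=[]
    cs,_=cv2.findContours(m,cv2.RETR_EXTERNAL,cv2.CHAIN_APPROX_NONE)
    for c in cs:
        if len(c)<25: continue
        P=ray(n,E,cv2.convexHull(c)[:,0].astype(float),z)[:,:2].astype(np.float32)
        (x,y),r=cv2.minEnclosingCircle(P)
        if .016<r<.030: out.append((round(x,4),round(y,4),round(r,4),tuple(c.mean(0)[0].round())))
    return out
E
python3 - <<'E'
from h import *
im=cv2.imread('pics/w1.png')[:,:,::-1].copy();E=np.load('pics/w1.png.npy')
for r in rims('wrist',im,E): print(r)
print(np.round(ray('wrist',E,[[317,199],[309,281]],.056),4))
print('knob',ray('wrist',E,[[303,45]],.076).round(4))
im=cv2.imread('pics/top0.png')[:,:,::-1].copy();E=np.load('pics/top0.png.npy')
for r in rims('top',im,E): print(r)
E
```

```text
(0.4279, 0.2312, 0.0221, (np.float64(308.0), np.float64(281.0)))
(0.6168, 0.1966, 0.0204, (np.float64(132.0), np.float64(250.0)))
(0.6691, 0.1506, 0.0271, (np.float64(87.0), np.float64(209.0)))
(0.419, 0.1416, 0.022, (np.float64(316.0), np.float64(199.0)))
(0.6567, 0.1125, 0.0232, (np.float64(90.0), np.float64(174.0)))
(0.7306, 0.0579, 0.0212, (np.float64(18.0), np.float64(124.0)))
(0.3734, -0.0266, 0.0262, (np.float64(365.0), np.float64(26.0)))
[[0.4181 0.1408 0.056 ]
 [0.4266 0.2312 0.056 ]]
knob [[ 0.4311 -0.0052  0.076 ]]
(0.235, -0.6899, 0.0168, (np.float64(570.0), np.float64(372.0)))
(0.33, 0.5441, 0.0234, (np.float64(106.0), np.float64(326.0)))
(0.3945, -0.6422, 0.0171, (np.float64(555.0), np.float64(313.0)))
(0.3932, -0.8735, 0.0209, (np.float64(632.0), np.float64(312.0)))
(0.417, 0.1401, 0.0215, (np.float64(259.0), np.float64(298.0)))
(0.4266, 0.2293, 0.0211, (np.float64(225.0), np.float64(293.0)))
(0.5732, 0.6538, 0.0258, (np.float64(70.0), np.float64(232.0)))
(0.5952, 0.3387, 0.0266, (np.float64(186.0), np.float64(227.0)))
(0.8389, -0.6903, 0.0236, (np.float64(571.0), np.float64(149.0)))
```

>>> apply_moves:
  targets:
    - {"travel": [36,-30,0],"roll": 0,"jaw": 87}
    - {"travel": [36,-30,0],"roll": 0,"jaw": 87}
    - {"travel": [36,-30,0],"roll": 0,"jaw": 87}
    - {"travel": [34,-30,0],"roll": 0,"jaw": 87}
    - {"travel": [0,0,0],"roll": 0,"jaw": 87}
    - {"travel": [0,0,0],"roll": 0,"jaw": 87}

```text
clock: 3.5
tool_pos: [0.5389, 0.0004, 0.351]
orientation: [-179.8, 0.0, -90.1]
force: [-0.4, 0.6, -0.1]
opening: 0.087
gripper_force: 0.0
```

```bash
python3 - <<'E'
from h import *
st(); snap('wrist','w2.png')
E
```

```text
{'clock': np.float64(3.5), 'tool_pos': array([5.389e-01, 4.000e-04, 3.510e-01]), 'orientation': array([-1.798117e+02,  3.090000e-02, -9.005810e+01]), 'force': array([-0.3937,  0.5672, -0.1476]), 'opening': np.float64(0.087), 'gripper_force': np.float64(0.0)}
```

View pics/w2.png

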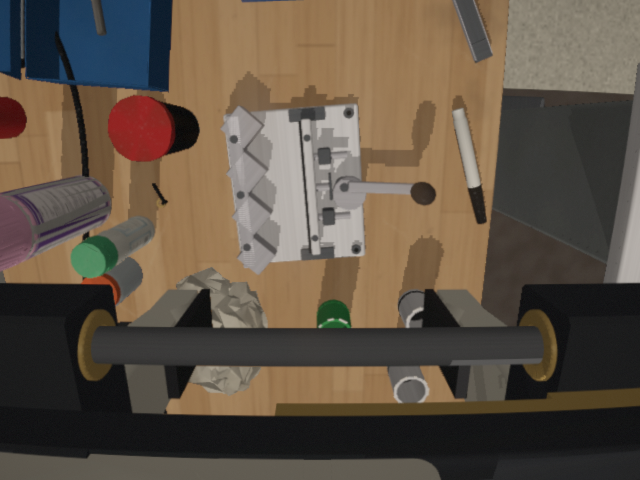

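Jig view: the plate's near corners are at about (358,105) and (364,256), the lever axis at (344,188), and the knob at (423,193) with the lever open. The V apexes are on the left. I'll refine the corners from the plate mask.

```bash
python3 - <<'E'
from h import *
im=cv2.imread('pics/w2.png')[:,:,::-1].copy();E=np.load('pics/w2.png.npy')
hsv=cv2.cvtColor(im,cv2.COLOR_RGB2HSV); 
# near edge: for rows, last low-saturation px before wood
P=[]
for v in list(range(114,168))+list(range(212,250)):
    row=hsv[v,330:385,1]; idx=np.where(row<50)[0]
    P.append((330+idx.max()+.5,v))
P=np.array(P); a=np.polyfit(P[:,1],P[:,0],1)
res=P[:,0]-np.polyval(a,P[:,1]); k=abs(res-np.median(res))<2; a=np.polyfit(P[k,1],P[k,0],1); print(a,k.sum(),len(P))
W=ray('wrist',E,[(np.polyval(a,v),v) for v in(110,250)],.008); d=W[1]-W[0]; print(W.round(4),'yaw',np.degrees(np.arctan2(d[1],d[0])))
# side ends along a line 5px and 10px inside the near edge
for off in(4,8):
    col=lambda v:int(np.polyval(a,v)-off)
    vs=[v for v in range(90,275) if hsv[v,col(v),1]<50]; vs=[min(vs),max(vs)+1]
    print(vs,ray('wrist',E,[(np.polyval(a,v)-off,v) for v in vs],.008).round(4))
print('axis',ray('wrist',E,[[344,188]],.03).round(4),'knob',ray('wrist',E,[[423,193]],.076).round(4))
# V apexes/tips, height 33
print(ray('wrist',E,[[245,153],[249,195],[252,234]],.033).round(4))
E
```

```text
[5.10185987e-02 3.51957065e+02] 92 92
[[ 0.4954 -0.0918  0.008 ]
 [ 0.4833  0.0686  0.008 ]] yaw 94.3109559397245
[104, 256] [[ 0.5003 -0.0982  0.008 ]
 [ 0.4875  0.0761  0.008 ]]
[104, 256] [[ 0.5047 -0.0982  0.008 ]
 [ 0.4923  0.0761  0.008 ]]
axis [[ 0.5106 -0.0085  0.03  ]] knob [[ 0.4348 -0.0101  0.076 ]]
[[ 0.617  -0.0467  0.033 ]
 [ 0.6146 -0.0015  0.033 ]
 [ 0.6131  0.0426  0.033 ]]
```

>>> apply_moves:
  targets:
    - {"travel": [-15,0,45],"roll": 0,"jaw": 87}
    - {"travel": [-15,0,45],"roll": 0,"jaw": 87}
    - {"travel": [-10,0,10],"roll": 0,"jaw": 87}
    - {"travel": [0,0,0],"roll": 0,"jaw": 87}
    - {"travel": [0,0,0],"roll": 0,"jaw": 87}

```text
clock: 4.05
tool_pos: [0.5382, 0.0415, 0.2513]
orientation: [-179.8, 0.0, -89.9]
force: [-0.1, 0.3, 0.1]
opening: 0.087
gripper_force: 0.0
```

```bash
python3 - <<'E'
from h import *
st(); snap('wrist','w3.png')
E
```

```text
{'clock': np.float64(4.05), 'tool_pos': array([0.5382, 0.0415, 0.2513]), 'orientation': array([-1.79808e+02,  1.77000e-02, -8.98782e+01]), 'force': array([-0.1147,  0.2831,  0.051 ]), 'opening': np.float64(0.087), 'gripper_force': np.float64(0.0)}
```

View pics/w3.png

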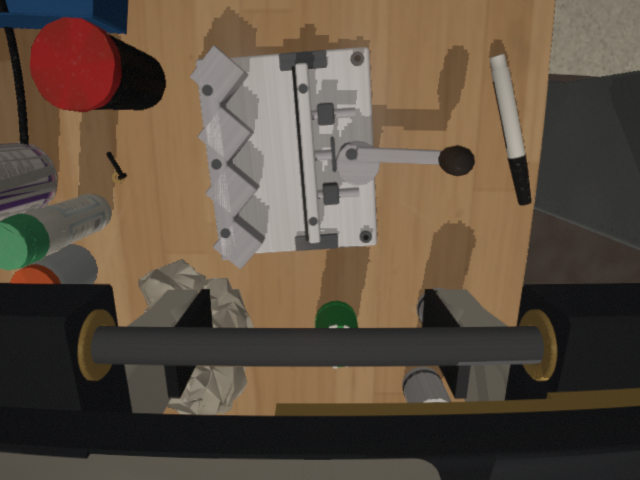

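Closer view: near corners at (369,48) and (376,245), bolts at (358,58) and (366,237), lever pivot at (352,154), knob at (457,160). V notches are at about (231,103), (238,156) and (242,208).

```bash
python3 - <<'E'
from h import *
im=cv2.imread('pics/w3.png')[:,:,::-1].copy();E=np.load('pics/w3.png.npy')
def ang(a,b): d=b-a; return round(np.degrees(np.arctan2(d[1],d[0])),2)
for nm,uv,z in [('corners',[[369,48],[376,245]],.008),('bolts',[[358,58],[366,237]],.009),('jawface',[[296,66],[311,242]],.03),('teethbolts',[[208,90],[225,233]],.033),('notch',[[231,103],[238,156],[242,208]],.033),('bolts jaw',[[303,88],[313,221]],.033)]:
    W=ray('wrist',E,uv,z); print(nm,W[:,:2].round(4).tolist(),ang(W[0],W[-1]))
hsv=cv2.cvtColor(im,cv2.COLOR_RGB2HSV)
P=[]
for v in list(range(56,110))+list(range(186,240)):
    idx=np.where(hsv[v,345:395,1]<60)[0]; P.append((345+idx.max()+.5,v))
P=np.array(P); a=np.polyfit(P[:,1],P[:,0],1); print('rms',np.std(P[:,0]-np.polyval(a,P[:,1])))
W=ray('wrist',E,[(np.polyval(a,v),v) for v in(48,245)],.008); print(W.round(4),ang(*W))
print('axis',ray('wrist',E,[[352,154]],.03).round(4),'knob',ray('wrist',E,[[457,160]],.076).round(4))
E
```

```text
corners [[0.4955, -0.0979], [0.4836, 0.0755]] 93.91
bolts [[0.5047, -0.0895], [0.4934, 0.0675]] 94.11
jawface [[0.5564, -0.0799], [0.5445, 0.0668]] 94.61
teethbolts [[0.6279, -0.0616], [0.6199, 0.058]] 93.81
notch [[0.6094, -0.0512], [0.6054, -0.0084], [0.6039, 0.0357]] 93.65
bolts jaw [[0.5507, -0.0626], [0.5427, 0.0471]] 94.17
rms 0.2839152524494793
[[ 0.4956 -0.0979  0.008 ]
 [ 0.4826  0.0755  0.008 ]] 94.28
axis [[ 0.5099 -0.0099  0.03  ]] knob [[ 0.4356 -0.0089  0.076 ]]
```

```bash
cat >> h.py <<'E'
def go(t):
    o=obs(); T=T_tool(o); d=T[:3,:3].T@(np.array(t)-T[:3,3])*1000; print('tgt',t,'travel',d.round(1),'yaw',round(o['orientation'][2],2),'F',np.round(o['force'],1))
yj=np.radians(94.1); xj=np.array([np.cos(yj),np.sin(yj),0]); yjv=np.array([-np.sin(yj),np.cos(yj),0]); O=np.array([.5859,-.0043,0])
def jig(x,y,z): return np.round(O+(x*xj+y*yjv)/1000+[0,0,z/1000],4)
E
python3 - <<'E'
from h import *
E=np.load('pics/w3.png.npy')
print('red',ray('wrist',E,[[120,65],[75,65]],.11).round(3),'cap',ray('wrist',E,[[47,240],[50,268]],.126).round(3))
E=np.load('pics/top0.png.npy');print('top red',ray('top',E,[[346,188]],.11).round(3),'cap',ray('top',E,[[301,167]],.126).round(3))
print(jig(-48,5,58),jig(0,5,58))
go([.418,.141,.20]) 
E
```

```text
red [[ 0.665 -0.072  0.11 ]
 [ 0.695 -0.073  0.11 ]] cap [[0.721 0.04  0.126]
 [0.722 0.06  0.126]]
top red [[ 0.699 -0.071  0.11 ]] cap [[0.745 0.042 0.126]]
[ 0.5843 -0.0525  0.058 ] [ 0.5809 -0.0047  0.058 ]
tgt [0.418, 0.141, 0.2] travel [-99.9 120.5  51. ] yaw -89.93 F [-0.1 -0.4  0.4]
```

```bash
python3 - <<'E'
from h import *
def tri(a,b):
    A=[];B=[]
    for n,f,uv in(a,b):
        E=np.load(f'pics/{f}.npy'); o=E[:3,3]; d=ray(n,E,[uv],0)[0]-o; d/=np.linalg.norm(d); M=np.eye(3)-np.outer(d,d); A.append(M);B.append(M@o)
    p=np.linalg.solve(sum(A),sum(B)); return p.round(4),[round(np.linalg.norm(M@p-b)*1e3,1) for M,b in zip(A,B)]
for f,uv in(('w3.png',(75,65)),('w2.png',(142,129))):
    print(f,tri(('wrist',f,uv),('top','top0.png',(346.5,188))))
    print(f,tri(('wrist',f,uv),('side','side0.png',(310,208))))
print(tri(('wrist','w3.png',(75,65)),('wrist','w2.png',(142,129))))
E=np.load('pics/w2.png.npy'); print(ray('wrist',E,[[109,129],[175,129],[142,97],[142,160]],.11).round(3))
E
```

```text
w3.png (array([ 0.6999, -0.0735,  0.1016]), [np.float64(0.6), np.float64(0.6)])
w3.png (array([ 0.6958, -0.0748,  0.1055]), [np.float64(2.2), np.float64(2.2)])
w2.png (array([ 0.7008, -0.0732,  0.0966]), [np.float64(0.0), np.float64(0.0)])
w2.png (array([ 0.6954, -0.0746,  0.1056]), [np.float64(2.1), np.float64(2.1)])
(array([ 0.6961, -0.0731,  0.108 ]), [np.float64(0.1), np.float64(0.1)])
[[ 0.726 -0.074  0.11 ]
 [ 0.665 -0.073  0.11 ]
 [ 0.693 -0.101  0.11 ]
 [ 0.698 -0.046  0.11 ]]
```

Can top is about 0.105 high and close behind nest_0, so I'll use nest_1 and nest_2. Going to the sleeve at (0.418,0.141).

>>> apply_moves:
  targets:
    - {"travel": [-25,30,0],"roll": 0,"jaw": 87}
    - {"travel": [-25,30,0],"roll": 0,"jaw": 87}
    - {"travel": [-25,30,20],"roll": 0,"jaw": 87}
    - {"travel": [-25,30,31],"roll": -4.1,"jaw": 87}
    - {"travel": [0,0,0],"roll": 0,"jaw": 87}
    - {"travel": [0,0,0],"roll": 0,"jaw": 87}

```text
clock: 4.7
tool_pos: [0.4176, 0.1415, 0.1993]
orientation: [-179.9, 0.1, -85.8]
force: [0.2, -0.3, -0.7]
opening: 0.087
gripper_force: 0.0
```

```bash
python3 - <<'E'
from h import *
im,E=snap('wrist','w4.png'); 
for r in rims('wrist',im,E): print(r)
go([.418,.141,.05])
E
```

```text
(0.419, 0.1418, 0.0221, (np.float64(316.0), np.float64(236.0)))
(0.535, 0.0232, 0.0259, (np.float64(147.0), np.float64(41.0)))
tgt [0.418, 0.141, 0.05] travel [  0.6   0.8 149.6] yaw -85.88 F [ 0.2 -0.1  0.4]
```

>>> apply_moves:
  targets:
    - {"travel": [0,-1,45],"roll": 0,"jaw": 87}
    - {"travel": [0,0,45],"roll": 0,"jaw": 87}
    - {"travel": [0,0,35],"roll": 0,"jaw": 87}
    - {"travel": [0,0,25],"roll": 0,"jaw": 87}
    - {"travel": [0,0,0],"roll": 0,"jaw": 38}
    - {"travel": [0,0,0],"roll": 0,"jaw": 38}
    - {"travel": [0,0,0],"roll": 0,"jaw": 38}
    - {"travel": [0,0,0],"roll": 0,"jaw": 38}
    - {"travel": [0,0,0],"roll": 0,"jaw": 38}
    - {"travel": [0,0,0],"roll": 0,"jaw": 38}

```text
clock: 5.75
tool_pos: [0.4185, 0.141, 0.0483]
orientation: [-179.9, 0.1, -85.9]
force: [-0.3, -0.3, 0.8]
opening: 0.0445
gripper_force: 0.0
```

>>> apply_moves:
  targets:
    - {"travel": [0,0,0],"roll": 0,"jaw": 30}
    - {"travel": [0,0,0],"roll": 0,"jaw": 30}
    - {"travel": [0,0,0],"roll": 0,"jaw": 30}

```text
clock: 6.05
tool_pos: [0.4184, 0.1409, 0.0481]
orientation: [-180.0, 0.0, -85.9]
force: [-2.3, 0.5, 8.0]
opening: 0.041
gripper_force: 30.0
```

>>> apply_moves:
  targets:
    - {"travel": [0,0,-30],"roll": 0,"jaw": 30}
    - {"travel": [0,0,-40],"roll": 0,"jaw": 30}
    - {"travel": [0,0,-40],"roll": 0,"jaw": 30}
    - {"travel": [0,0,0],"roll": 0,"jaw": 30}

```text
clock: 6.45
tool_pos: [0.4206, 0.1425, 0.1626]
orientation: [-179.6, 0.3, -85.9]
force: [1.0, 0.5, -1.4]
opening: 0.0415
gripper_force: 30.0
```

```bash
python3 - <<'E'
from h import *
st(); go(jig(0,5,57)); go(jig(48,5,57))
E
```

```text
{'clock': np.float64(6.45), 'tool_pos': array([0.4206, 0.1425, 0.1626]), 'orientation': array([-179.5644,    0.268 ,  -85.8571]), 'force': array([ 0.9894,  0.4913, -1.4031]), 'opening': np.float64(0.0415), 'gripper_force': np.float64(30.0)}
tgt [ 0.5809 -0.0047  0.057 ] travel [ 158.9 -148.5  106. ] yaw -85.86 F [ 1.   0.5 -1.4]
tgt [0.5775 0.0432 0.057 ] travel [ 110.9 -148.6  106.2] yaw -85.86 F [ 1.   0.5 -1.4]
```

>>> apply_moves:
  targets:
    - {"travel": [27,-25,0],"roll": 0,"jaw": 30}
    - {"travel": [27,-25,0],"roll": 0,"jaw": 30}
    - {"travel": [27,-25,0],"roll": 0,"jaw": 30}
    - {"travel": [27,-25,0],"roll": 0,"jaw": 30}
    - {"travel": [27,-25,0],"roll": 0,"jaw": 30}
    - {"travel": [24,-23.5,0],"roll": 0,"jaw": 30}
    - {"travel": [0,0,40],"roll": 0,"jaw": 30}
    - {"travel": [0,0,40],"roll": 0,"jaw": 30}
    - {"travel": [0,0,0],"roll": 0,"jaw": 30}
    - {"travel": [0,0,0],"roll": 0,"jaw": 30}

```text
clock: 7.45
tool_pos: [0.5773, -0.0075, 0.0775]
orientation: [179.9, -0.1, -85.9]
force: [0.5, -0.6, -0.5]
opening: 0.0414
gripper_force: 30.0
```

```bash
python3 - <<'E'
from h import *
st(); go(jig(0,5,57)); snap('wrist','w5.png')
E
```

```text
{'clock': np.float64(7.45), 'tool_pos': array([ 0.5773, -0.0075,  0.0775]), 'orientation': array([ 1.798757e+02, -5.740000e-02, -8.589820e+01]), 'force': array([ 0.5063, -0.6154, -0.487 ]), 'opening': np.float64(0.0414), 'gripper_force': np.float64(30.0)}
tgt [ 0.5809 -0.0047  0.057 ] travel [-2.6 -3.8 20.5] yaw -85.9 F [ 0.5 -0.6 -0.5]
```

View pics/w5.png

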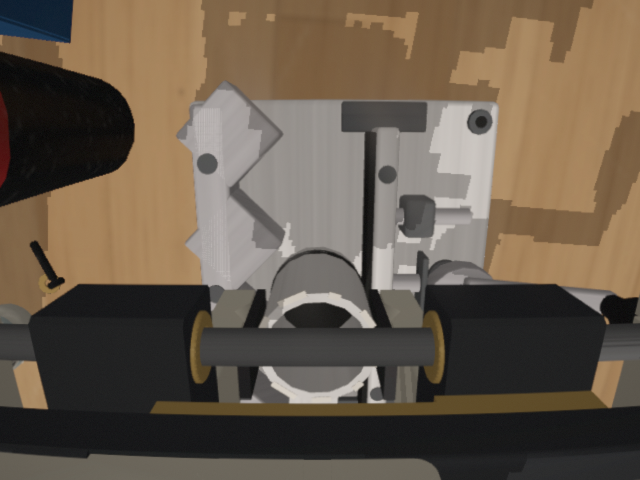

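The sleeve hangs upright between the fingers at (318,345), over the middle nest and clear of the jaws. I'll correct by a few mm and lower it.

>>> apply_moves:
  targets:
    - {"travel": [-2.6,-3.8,0],"roll": 0,"jaw": 30}
    - {"travel": [0,0,12],"roll": 0,"jaw": 30}
    - {"travel": [0,0,5],"roll": 0,"jaw": 30}
    - {"travel": [0,0,2],"roll": 0,"jaw": 30}
    - {"travel": [0,0,1.5],"roll": 0,"jaw": 30}
    - {"travel": [0,0,0],"roll": 0,"jaw": 30}
    - {"travel": [0,0,0],"roll": 0,"jaw": 30}

```text
clock: 8.2
tool_pos: [0.5812, -0.0046, 0.0572]
orientation: [-180.0, -0.0, -85.9]
force: [0.9, -0.5, -1.4]
opening: 0.0417
gripper_force: 30.0
```

```bash
python3 - <<'E'
from h import *
st(); go(jig(0,5,57))
E
```

```text
{'clock': np.float64(8.2), 'tool_pos': array([ 0.5812, -0.0046,  0.0572]), 'orientation': array([-1.799928e+02, -2.800000e-03, -8.592860e+01]), 'force': array([ 0.9448, -0.4854, -1.3752]), 'opening': np.float64(0.0417), 'gripper_force': np.float64(29.9998)}
tgt [ 0.5809 -0.0047  0.057 ] travel [0.1 0.4 0.2] yaw -85.93 F [ 0.9 -0.5 -1.4]
```

>>> apply_moves:
  targets:
    - {"travel": [0,0,1],"roll": 0,"jaw": 30}
    - {"travel": [0,0,0],"roll": 0,"jaw": 87}
    - {"travel": [0,0,0],"roll": 0,"jaw": 87}
    - {"travel": [0,0,0],"roll": 0,"jaw": 87}
    - {"travel": [0,0,0],"roll": 0,"jaw": 87}
    - {"travel": [0,0,-40],"roll": 0,"jaw": 87}
    - {"travel": [0,0,-50],"roll": 0,"jaw": 87}
    - {"travel": [0,0,-50],"roll": 0,"jaw": 87}
    - {"travel": [0,0,0],"roll": 0,"jaw": 87}

```text
clock: 9.1
tool_pos: [0.585, -0.0041, 0.204]
orientation: [-179.3, 0.0, -85.9]
force: [0.1, -0.2, -0.0]
opening: 0.0867
gripper_force: 0.0
```

```bash
python3 - <<'E'
from h import *
st(); im,E=snap('wrist','w6.png')
for r in rims('wrist',im,E): print(r)
for r in rims('wrist',im,E,.064): print(r)
go([.427,.231,.20])
im,E=snap('top','t6.png')
for r in rims('top',im,E): print(r)
E
```

```text
{'clock': np.float64(9.1), 'tool_pos': array([ 0.585 , -0.0041,  0.204 ]), 'orientation': array([-1.792895e+02,  4.970000e-02, -8.585530e+01]), 'force': array([ 0.0792, -0.2022, -0.0172]), 'opening': np.float64(0.0867), 'gripper_force': np.float64(0.0)}
(0.6392, 0.1336, 0.0202, (np.float64(240.0), np.float64(398.0)))
(0.5878, -0.0787, 0.0173, (np.float64(321.0), np.float64(123.0)))
(0.6378, 0.1277, 0.0196, (np.float64(240.0), np.float64(398.0)))
(0.5879, -0.0786, 0.0168, (np.float64(321.0), np.float64(123.0)))
tgt [0.427, 0.231, 0.2] travel [-245.6  139.1   -0.3] yaw -85.91 F [-0.2  0.1 -0.6]
(0.3302, 0.6233, 0.0198, (np.float64(77.0), np.float64(324.0)))
(0.4609, -0.0095, 0.0197, (np.float64(318.0), np.float64(282.0)))
(0.5069, 0.0533, 0.0284, (np.float64(295.0), np.float64(265.0)))
(0.5745, 0.6553, 0.0276, (np.float64(69.0), np.float64(232.0)))
(0.5947, 0.339, 0.027, (np.float64(185.0), np.float64(226.0)))
(0.6338, 0.8395, 0.0217, (np.float64(8.0), np.float64(208.0)))
(0.6749, 0.2372, 0.0227, (np.float64(225.0), np.float64(197.0)))
(1.0276, -0.3758, 0.0168, (np.float64(460.0), np.float64(74.0)))
(1.117, -0.1302, 0.0246, (np.float64(370.0), np.float64(38.0)))
```

>>> apply_moves:
  targets:
    - {"travel": [-37,25,0],"roll": 0,"jaw": 87}
    - {"travel": [-37,25,0],"roll": 0,"jaw": 87}
    - {"travel": [-37,25,0],"roll": 0,"jaw": 87}
    - {"travel": [-37,25,0],"roll": 0,"jaw": 87}
    - {"travel": [-30,25,0],"roll": 0,"jaw": 87}
    - {"travel": [0,0,0],"roll": 0,"jaw": 87}
    - {"travel": [0,0,0],"roll": 0,"jaw": 87}

```text
clock: 9.9
tool_pos: [0.4429, 0.1645, 0.1953]
orientation: [179.9, -0.0, -85.8]
force: [-0.1, 0.3, 0.2]
opening: 0.0872
gripper_force: 0.0
```

```bash
python3 - <<'E'
from h import *
st(); im,E=snap('wrist','w7.png')
for r in rims('wrist',im,E): print(r)
go([.427,.231,.20])
E
```

```text
{'clock': np.float64(9.9), 'tool_pos': array([0.4429, 0.1645, 0.1953]), 'orientation': array([ 1.799318e+02, -4.990000e-02, -8.578490e+01]), 'force': array([-0.0874,  0.3457,  0.1832]), 'opening': np.float64(0.0872), 'gripper_force': np.float64(0.0)}
(0.4275, 0.2278, 0.0213, (np.float64(332.0), np.float64(313.0)))
(0.6578, 0.2025, 0.0202, (np.float64(16.0), np.float64(266.0)))
(0.6288, 0.1463, 0.0212, (np.float64(53.0), np.float64(197.0)))
(0.3327, 0.0143, 0.0216, (np.float64(508.0), np.float64(14.0)))
tgt [0.427, 0.231, 0.2] travel [-68.   11.6  -4.7] yaw -85.87 F [ 0.5 -0.6  0. ]
```

>>> apply_moves:
  targets:
    - {"travel": [-9,2,0],"roll": 0,"jaw": 87}
    - {"travel": [-9,2,0],"roll": 0,"jaw": 87}
    - {"travel": [-9,2,0],"roll": 0,"jaw": 87}
    - {"travel": [-9,2,0],"roll": 0,"jaw": 87}

```text
clock: 10.35
tool_pos: [0.4333, 0.2, 0.1959]
orientation: [180.0, -0.0, -86.0]
force: [-0.6, -0.2, -0.1]
opening: 0.0869
gripper_force: 0.0
```

>>> apply_moves:
  targets:
    - {"travel": [-9,2,0],"roll": 0,"jaw": 87}
    - {"travel": [-9,1.6,0],"roll": 0,"jaw": 87}
    - {"travel": [-9,0,0],"roll": 0,"jaw": 87}
    - {"travel": [-5,0,0],"roll": 0,"jaw": 87}
    - {"travel": [0,0,0],"roll": 0,"jaw": 87}

```text
clock: 10.85
tool_pos: [0.4274, 0.2319, 0.196]
orientation: [-180.0, -0.0, -85.9]
force: [0.4, -0.3, 0.0]
opening: 0.0873
gripper_force: 0.0
```

```bash
python3 - <<'E'
from h import *
st(); im,E=snap('wrist','w8.png')
for r in rims('wrist',im,E): print(r)
go([.427,.231,.05]); snap('side','s8.png')
E
```

```text
{'clock': np.float64(10.85), 'tool_pos': array([0.4274, 0.2319, 0.196 ]), 'orientation': array([-1.799989e+02, -2.300000e-03, -8.588160e+01]), 'force': array([ 0.3784, -0.3473,  0.0244]), 'opening': np.float64(0.0873), 'gripper_force': np.float64(0.0)}
(0.428, 0.2313, 0.0219, (np.float64(317.0), np.float64(236.0)))
(0.6379, 0.2237, 0.0161, (np.float64(19.0), np.float64(202.0)))
(0.6236, 0.1535, 0.0266, (np.float64(32.0), np.float64(112.0)))
tgt [0.427, 0.231, 0.05] travel [  0.4   0.4 146. ] yaw -85.9 F [-0.4  0.3 -1. ]
```

View pics/s8.png

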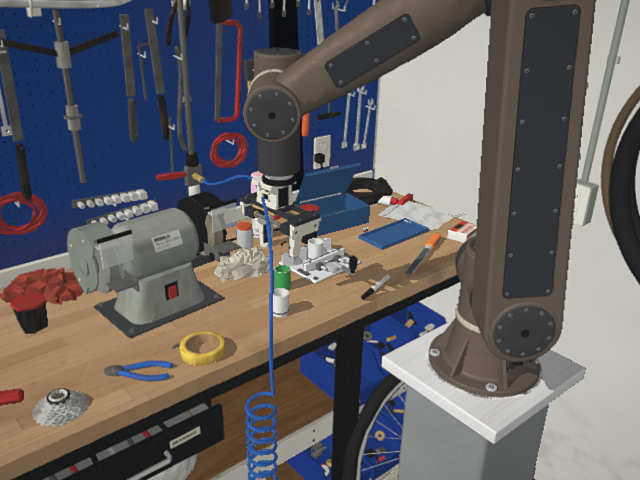

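The side view shows the sleeve standing in the jig at (316,246). The second one, at (280,300), is just left of and below the gripper, and the hose is beside the gripper with no force reading. Lowering carefully.

>>> apply_moves:
  targets:
    - {"travel": [0,0,30],"roll": 0,"jaw": 87}
    - {"travel": [0,0,30],"roll": 0,"jaw": 87}
    - {"travel": [0,0,30],"roll": 0,"jaw": 87}
    - {"travel": [0,0,0],"roll": 0,"jaw": 87}

```text
clock: 11.35
tool_pos: [0.4256, 0.2289, 0.1029]
orientation: [179.7, -0.3, -86.0]
force: [-0.5, -0.5, 0.2]
opening: 0.0868
gripper_force: 0.0
```

>>> apply_moves:
  targets:
    - {"travel": [0,0,30],"roll": 0,"jaw": 87}
    - {"travel": [0,0,26],"roll": 0,"jaw": 87}
    - {"travel": [0,0,0],"roll": 0,"jaw": 30}
    - {"travel": [0,0,0],"roll": 0,"jaw": 30}
    - {"travel": [0,0,0],"roll": 0,"jaw": 30}
    - {"travel": [0,0,0],"roll": 0,"jaw": 30}
    - {"travel": [0,0,0],"roll": 0,"jaw": 30}
    - {"travel": [0,0,0],"roll": 0,"jaw": 30}
    - {"travel": [0,0,0],"roll": 0,"jaw": 30}

```text
clock: 12.25
tool_pos: [0.4276, 0.2313, 0.0506]
orientation: [-180.0, 0.0, -85.9]
force: [-1.8, 0.8, 5.5]
opening: 0.0414
gripper_force: 30.0
```

>>> apply_moves:
  targets:
    - {"travel": [0,0,0],"roll": 0,"jaw": 30}
    - {"travel": [0,0,-20],"roll": 0,"jaw": 30}
    - {"travel": [0,0,-30],"roll": 0,"jaw": 30}
    - {"travel": [0,0,-40],"roll": 0,"jaw": 30}
    - {"travel": [0,0,-30],"roll": 0,"jaw": 30}
    - {"travel": [0,0,0],"roll": 0,"jaw": 30}
    - {"travel": [0,0,0],"roll": 0,"jaw": 30}

```text
clock: 12.95
tool_pos: [0.4273, 0.2312, 0.1703]
orientation: [-180.0, 0.1, -85.9]
force: [-0.7, 0.7, -1.3]
opening: 0.0411
gripper_force: 30.0
```

```bash
python3 - <<'E'
from h import *
st(); go(jig(48,5,77))
E
```

```text
{'clock': np.float64(12.95), 'tool_pos': array([0.4273, 0.2312, 0.1703]), 'orientation': array([-1.799704e+02,  6.930000e-02, -8.594480e+01]), 'force': array([-0.7106,  0.7031, -1.2811]), 'opening': np.float64(0.0411), 'gripper_force': np.float64(29.9998)}
tgt [0.5775 0.0432 0.077 ] travel [ 198.3 -136.5   93.1] yaw -85.94 F [-0.7  0.7 -1.3]
```

>>> apply_moves:
  targets:
    - {"travel": [33,-23,0],"roll": 0,"jaw": 30}
    - {"travel": [33,-23,0],"roll": 0,"jaw": 30}
    - {"travel": [33,-23,0],"roll": 0,"jaw": 30}
    - {"travel": [33,-23,0],"roll": 0,"jaw": 30}
    - {"travel": [33,-23,0],"roll": 0,"jaw": 30}
    - {"travel": [33,-22,0],"roll": 0,"jaw": 30}
    - {"travel": [0,0,0],"roll": 0,"jaw": 30}
    - {"travel": [0,0,0],"roll": 0,"jaw": 30}
    - {"travel": [0,0,30],"roll": 0,"jaw": 30}
    - {"travel": [0,0,0],"roll": 0,"jaw": 30}

```text
clock: 13.95
tool_pos: [0.5748, 0.0433, 0.136]
orientation: [179.6, -0.1, -85.9]
force: [-1.3, 0.3, -1.4]
opening: 0.0415
gripper_force: 30.0
```

```bash
python3 - <<'E'
from h import *
go(jig(48,5,59)); snap('wrist','w9.png')
E
```

```text
tgt [0.5775 0.0432 0.059 ] travel [ 0.2 -3.2 77. ] yaw -85.94 F [-1.3  0.3 -1.4]
```

View pics/w9.png

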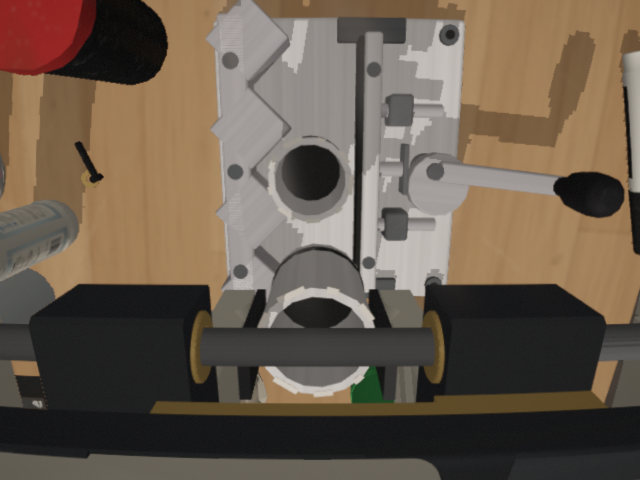

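The first sleeve stands in the middle nest at (311,178), and the second is held above the left nest. Lowering it.

>>> apply_moves:
  targets:
    - {"travel": [0,-2,40],"roll": 0,"jaw": 30}
    - {"travel": [0,0,20],"roll": 0,"jaw": 30}
    - {"travel": [0,0,0],"roll": 0,"jaw": 30}
    - {"travel": [0,0,0],"roll": 0,"jaw": 30}
    - {"travel": [0,0,0],"roll": 0,"jaw": 30}

```text
clock: 14.5
tool_pos: [0.5812, 0.0442, 0.082]
orientation: [-179.9, 0.0, -85.9]
force: [0.6, 0.7, -1.0]
opening: 0.0411
gripper_force: 30.0
```

```bash
python3 - <<'E'
from h import *
go(jig(48,5,59))
E
```

```text
tgt [0.5775 0.0432 0.059 ] travel [ 0.7  3.8 23. ] yaw -85.88 F [ 0.6  0.7 -1. ]
```

>>> apply_moves:
  targets:
    - {"travel": [0.5,3.8,0],"roll": 0,"jaw": 30}
    - {"travel": [0,0,15],"roll": 0,"jaw": 30}
    - {"travel": [0,0,5],"roll": 0,"jaw": 30}
    - {"travel": [0,0,2],"roll": 0,"jaw": 30}
    - {"travel": [0,0,1],"roll": 0,"jaw": 30}
    - {"travel": [0,0,0],"roll": 0,"jaw": 30}
    - {"travel": [0,0,0],"roll": 0,"jaw": 30}

```text
clock: 15.2
tool_pos: [0.5766, 0.0426, 0.0586]
orientation: [-180.0, -0.0, -85.9]
force: [-3.6, -0.3, 6.6]
opening: 0.0413
gripper_force: 30.0
```

```bash
python3 - <<'E'
from h import *
go(jig(48,5,59))
E
```

```text
tgt [0.5775 0.0432 0.059 ] travel [-0.5 -0.9 -0.4] yaw -85.91 F [-3.6 -0.3  6.6]
```

>>> apply_moves:
  targets:
    - {"travel": [0,0,0],"roll": 0,"jaw": 87}
    - {"travel": [0,0,0],"roll": 0,"jaw": 87}
    - {"travel": [0,0,0],"roll": 0,"jaw": 87}
    - {"travel": [0,0,0],"roll": 0,"jaw": 87}
    - {"travel": [0,0,-40],"roll": 0,"jaw": 87}
    - {"travel": [0,0,-50],"roll": 0,"jaw": 87}
    - {"travel": [0,0,-50],"roll": 0,"jaw": 87}
    - {"travel": [0,35,0],"roll": 0,"jaw": 87}
    - {"travel": [0,35,0],"roll": 0,"jaw": 87}
    - {"travel": [0,0,0],"roll": 0,"jaw": 87}

```text
clock: 16.2
tool_pos: [0.5029, 0.0371, 0.1975]
orientation: [180.0, 0.1, -86.0]
force: [1.4, 0.6, 0.8]
opening: 0.0868
gripper_force: 0.0
```

```bash
cat >> h.py <<'E'
def knob(z=.076,f=None):
    im,E=snap('wrist',f); m=(im.max(2)<45).astype(np.uint8); m[280:]=0
    n,l,s,c=cv2.connectedComponentsWithStats(m); 
    for i in range(1,n):
        if s[i,4]<150: continue
        ys,xs=np.where(l==i); P=ray('wrist',E,np.c_[xs,ys].astype(float),z)
        cc=P.mean(0); J=(cc-O)@np.c_[xj,yjv]*1000; print('dark',s[i].tolist(),cc.round(4),'jig',J.round(1))
E
python3 - <<'E'
from h import *
st(); knob(f='w10.png')
E
```

```text
{'clock': np.float64(16.2), 'tool_pos': array([0.5029, 0.0371, 0.1975]), 'orientation': array([ 1.799712e+02,  5.980000e-02, -8.595070e+01]), 'force': array([1.4442, 0.5809, 0.8453]), 'opening': np.float64(0.0868), 'gripper_force': np.float64(0.0)}
dark [3, 0, 101, 97, 5618] [ 0.6664 -0.0674  0.076 ] jig [-68.7 -75.8]
dark [612, 96, 28, 38, 349] [ 0.3151 -0.0639  0.076 ] jig [-40.1 274.4]
dark [35, 143, 22, 32, 190] [ 0.6783 -0.0065  0.076 ] jig [ -8.8 -92. ]
dark [194, 145, 33, 43, 1034] [ 0.5723 -0.0077  0.076 ] jig [-2.4 13.8]
dark [251, 162, 6, 98, 170] [0.5445 0.0183 0.076 ] jig [25.5 39.7]
dark [421, 163, 31, 34, 637] [ 0.4318 -0.0111  0.076 ] jig [  4.3 154.2]
dark [495, 179, 22, 55, 864] [0.3845 0.0025 0.076 ] jig [ 21.2 200.4]
dark [200, 217, 32, 30, 701] [0.5686 0.0331 0.076 ] jig [38.5 14.6]
```

View pics/w10.png

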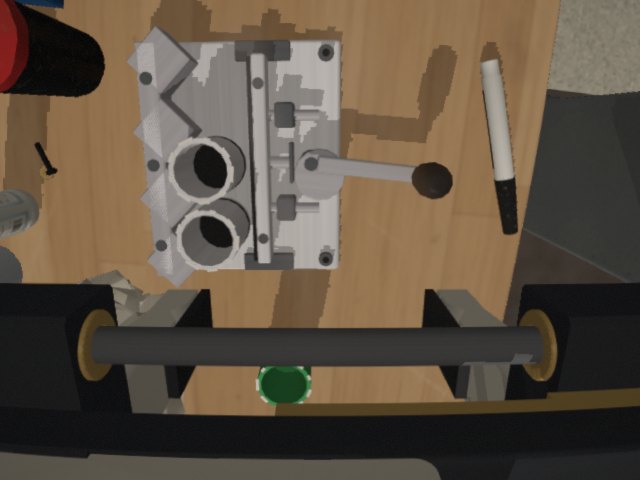

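Both sleeves stand in their nests, rims at (201,169) and (207,238). The knob at (432,180) is at jig (4,154) mm. I'll go above the knob next.

```bash
python3 - <<'E'
from h import *
go(jig(3.5,154.5,58))
q=np.linspace(.045,1.43,21); print(np.c_[-80*np.diff(np.sin(q)),80*np.diff(np.cos(q))].round(1).tolist())
E
```

```text
tgt [ 0.4315 -0.0119  0.058 ] travel [ 44.2  77.  139.7] yaw -85.9 F [ 0.6  0.3 -0. ]
[[-5.5, -0.4], [-5.5, -0.8], [-5.4, -1.2], [-5.3, -1.6], [-5.2, -1.9], [-5.0, -2.3], [-4.9, -2.6], [-4.7, -3.0], [-4.5, -3.3], [-4.2, -3.6], [-4.0, -3.9], [-3.7, -4.1], [-3.4, -4.4], [-3.1, -4.6], [-2.8, -4.8], [-2.4, -5.0], [-2.1, -5.1], [-1.7, -5.3], [-1.3, -5.4], [-1.0, -5.5]]
```

>>> apply_moves:
  targets:
    - {"travel": [22,38.5,0],"roll": 0,"jaw": 87}
    - {"travel": [22,38.5,0],"roll": 0,"jaw": 87}
    - {"travel": [0,0,30],"roll": 0,"jaw": 87}
    - {"travel": [0,0,40],"roll": 0,"jaw": 87}
    - {"travel": [0,0,40],"roll": 0,"jaw": 87}
    - {"travel": [0,0,28],"roll": 0,"jaw": 87}
    - {"travel": [0,0,0],"roll": 0,"jaw": 87}
    - {"travel": [0,0,0],"roll": 0,"jaw": 87}

```text
clock: 17.05
tool_pos: [0.4335, -0.0115, 0.0592]
orientation: [179.9, -0.1, -85.9]
force: [0.2, 0.5, 0.9]
opening: 0.0865
gripper_force: 0.0
```

>>> apply_moves:
  targets:
    - {"travel": [0,0,0],"roll": 0,"jaw": 15}
    - {"travel": [0,0,0],"roll": 0,"jaw": 15}
    - {"travel": [0,0,0],"roll": 0,"jaw": 15}
    - {"travel": [0,0,0],"roll": 0,"jaw": 15}
    - {"travel": [0,0,0],"roll": 0,"jaw": 15}
    - {"travel": [0,0,0],"roll": 0,"jaw": 15}
    - {"travel": [0,0,0],"roll": 0,"jaw": 15}
    - {"travel": [0,0,0],"roll": 0,"jaw": 15}
    - {"travel": [0,0,0],"roll": 0,"jaw": 15}
    - {"travel": [0,0,0],"roll": 0,"jaw": 15}

```text
clock: 18.05
tool_pos: [0.4312, -0.0121, 0.0587]
orientation: [179.8, -0.0, -86.0]
force: [-5.2, 0.6, 5.0]
opening: 0.0216
gripper_force: 30.0
```

>>> apply_moves:
  targets:
    - {"travel": [-5.5,-0.4,0],"roll": 0,"jaw": 15}
    - {"travel": [-5.5,-0.8,0],"roll": 0,"jaw": 15}
    - {"travel": [-5.4,-1.2,0],"roll": 0,"jaw": 15}
    - {"travel": [-5.3,-1.6,0],"roll": 0,"jaw": 15}
    - {"travel": [-5.2,-1.9,0],"roll": 0,"jaw": 15}
    - {"travel": [-5,-2.3,0],"roll": 0,"jaw": 15}
    - {"travel": [-4.9,-2.6,0],"roll": 0,"jaw": 15}

```text
clock: 18.75
tool_pos: [0.4386, 0.0243, 0.0586]
orientation: [179.7, -0.1, -86.0]
force: [-6.1, -6.5, 8.1]
opening: 0.0213
gripper_force: 30.0
```

```bash
python3 - <<'E'
from h import *
st(); J=(obs()['tool_pos']-O)@np.c_[xj,yjv]*1000; print(J, np.arctan2(J[0],J[1]-75), np.hypot(J[0],J[1]-75))
E
```

```text
{'clock': np.float64(18.75), 'tool_pos': array([0.4386, 0.0243, 0.0586]), 'orientation': array([ 1.797159e+02, -1.320000e-01, -8.601460e+01]), 'force': array([-6.0628, -6.4771,  8.1111]), 'opening': np.float64(0.0213), 'gripper_force': np.float64(29.9924)}
[ 39.03309747 144.87499988] 0.5094319751062928 80.03810534109826
```

Tracking the arc well. Continuing.

>>> apply_moves:
  targets:
    - {"travel": [-4.7,-3,0],"roll": 0,"jaw": 15}
    - {"travel": [-4.5,-3.3,0],"roll": 0,"jaw": 15}
    - {"travel": [-4.2,-3.6,0],"roll": 0,"jaw": 15}
    - {"travel": [-4,-3.9,0],"roll": 0,"jaw": 15}
    - {"travel": [-3.7,-4.1,0],"roll": 0,"jaw": 15}
    - {"travel": [-3.4,-4.4,0],"roll": 0,"jaw": 15}
    - {"travel": [-3.1,-4.6,0],"roll": 0,"jaw": 15}

```text
clock: 19.45
tool_pos: [0.4603, 0.0549, 0.0581]
orientation: [179.5, -0.0, -86.1]
force: [-25.4, 14.6, 16.0]
opening: 0.0216
gripper_force: 30.0
```

>>> apply_moves:
  targets:
    - {"travel": [-2.8,-4.8,0],"roll": 0,"jaw": 15}
    - {"travel": [-2.4,-5,0],"roll": 0,"jaw": 15}
    - {"travel": [-2.1,-5.1,0],"roll": 0,"jaw": 15}
    - {"travel": [-1.7,-5.3,0],"roll": 0,"jaw": 15}
    - {"travel": [-1.3,-5.4,0],"roll": 0,"jaw": 15}
    - {"travel": [-1,-5.5,0],"roll": 0,"jaw": 15}
    - {"travel": [0,-1,0],"roll": 0,"jaw": 15}
    - {"travel": [0,0,0],"roll": 0,"jaw": 15}

```text
clock: 20.25
tool_pos: [0.4917, 0.069, 0.0574]
orientation: [179.5, 0.0, -86.1]
force: [-22.5, 16.8, 9.0]
opening: 0.0213
gripper_force: 30.0
```

```bash
cat >> h.py <<'E'
def lev():
    st(); J=(obs()['tool_pos']-O)@np.c_[xj,yjv]*1000; print(J.round(1), np.arctan2(J[0],J[1]-75).round(3), np.hypot(J[0],J[1]-75).round(1))
E
python3 -c "
from h import *
lev()"
```

```text
{'clock': np.float64(20.25), 'tool_pos': array([0.4917, 0.069 , 0.0574]), 'orientation': array([ 1.794642e+02,  6.500000e-03, -8.608980e+01]), 'force': array([-22.4569,  16.7635,   8.9665]), 'opening': np.float64(0.0213), 'gripper_force': np.float64(30.0203)}
[79.9 88.7] 1.401 81.0
```

The lever is at 1.40, fully over. Releasing, then I'll look at the file.

>>> apply_moves:
  targets:
    - {"travel": [0,0,0],"roll": 0,"jaw": 60}
    - {"travel": [0,0,0],"roll": 0,"jaw": 60}
    - {"travel": [0,0,0],"roll": 0,"jaw": 60}
    - {"travel": [0,0,-40],"roll": 0,"jaw": 60}
    - {"travel": [0,0,-50],"roll": 0,"jaw": 87}
    - {"travel": [0,0,-50],"roll": 0,"jaw": 87}
    - {"travel": [10,0,-45],"roll": 0,"jaw": 87}
    - {"travel": [10,0,0],"roll": 0,"jaw": 87}
    - {"travel": [0,0,0],"roll": 0,"jaw": 87}

```text
clock: 21.15
tool_pos: [0.4992, 0.0484, 0.2456]
orientation: [-179.8, 0.1, -86.0]
force: [-0.3, 0.7, 0.0]
opening: 0.0851
gripper_force: 0.0
```

```bash
python3 - <<'E'
from h import *
st(); im,E=snap('wrist','w11.png'); snap('top','t11.png')
E=np.load('pics/w11.png.npy')
o=cv2.imread('pics/t11.png'); cv2.imwrite('pics/c11.png',np.hstack([cv2.resize(im[:290,:,::-1],(420,290)),cv2.resize(o[170:340,300:520],(375,290))]))
go([.44,-.28,.25])
E
```

```text
{'clock': np.float64(21.15), 'tool_pos': array([0.4992, 0.0484, 0.2456]), 'orientation': array([-1.798043e+02,  7.990000e-02, -8.599500e+01]), 'force': array([-0.2958,  0.677 ,  0.0068]), 'opening': np.float64(0.0851), 'gripper_force': np.float64(0.0)}
tgt [0.44, -0.28, 0.25] travel [323.8  81.1  -6.5] yaw -85.99 F [-0.   0.9 -0.6]
```

View pics/c11.png

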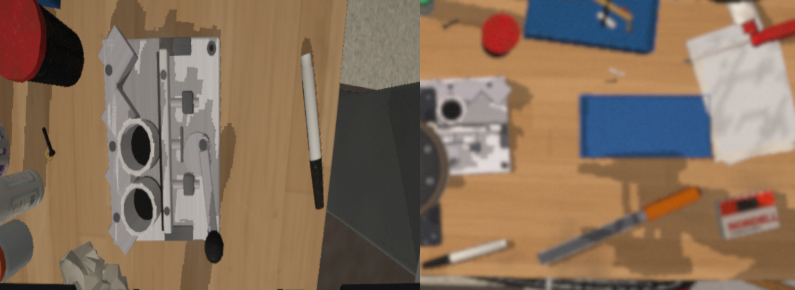

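The lever is fully over and both sleeves are seated in the Vs. The file lies where it was, with its orange handle at upper right. Moving over it to measure.

>>> apply_moves:
  targets:
    - {"travel": [46,11.6,0],"roll": 0,"jaw": 87}
    - {"travel": [46,11.6,0],"roll": 0,"jaw": 87}
    - {"travel": [46,11.6,0],"roll": 0,"jaw": 87}
    - {"travel": [46,11.6,0],"roll": 0,"jaw": 87}
    - {"travel": [46,11.6,0],"roll": 0,"jaw": 87}
    - {"travel": [46,11.6,0],"roll": 0,"jaw": 87}
    - {"travel": [46,11.6,0],"roll": 0,"jaw": 87}
    - {"travel": [0,0,0],"roll": 0,"jaw": 87}
    - {"travel": [0,0,0],"roll": 0,"jaw": 87}
    - {"travel": [0,0,0],"roll": 0,"jaw": 87}

```text
clock: 22.25
tool_pos: [0.4403, -0.2773, 0.2431]
orientation: [179.9, 0.0, -85.9]
force: [-0.1, -0.3, 0.9]
opening: 0.0872
gripper_force: 0.0
```

```bash
cat >> h.py <<'E'
def handle(z=.018,f=None):
    im,E=snap('wrist',f); hsv=cv2.cvtColor(im,cv2.COLOR_RGB2HSV)
    m=((hsv[:,:,0]<18)&(hsv[:,:,1]>190)&(hsv[:,:,2]>120)).astype(np.uint8); m=cv2.morphologyEx(m,cv2.MORPH_OPEN,np.ones((3,3)))
    n,l,s,c=cv2.connectedComponentsWithStats(m)
    for i in range(1,n):
        if s[i,4]<300: continue
        ys,xs=np.where(l==i); P=ray('wrist',E,np.c_[xs,ys].astype(float),z)[:,:2]
        (cx,cy),(w,h),a=cv2.minAreaRect((P*1000).astype(np.float32)); print('orange',s[i].tolist(),'c',round(cx,1),round(cy,1),'size',round(w,1),round(h,1),'ang',round(a,1))
        u=np.linalg.svd(P-P.mean(0))[2][0]; t=(P-P.mean(0))@u; print('axis yaw',np.degrees(np.arctan2(u[1],u[0])).round(2),'ends',(P.mean(0)+u*t.min()).round(4),(P.mean(0)+u*t.max()).round(4))
E
python3 - <<'E'
from h import *
st(); handle(f='w12.png')
E
```

```text
{'clock': np.float64(22.25), 'tool_pos': array([ 0.4403, -0.2773,  0.2431]), 'orientation': array([ 1.79902e+02,  3.84000e-02, -8.59212e+01]), 'force': array([-0.1256, -0.342 ,  0.9186]), 'opening': np.float64(0.0872), 'gripper_force': np.float64(0.0)}
```

View pics/w12.png

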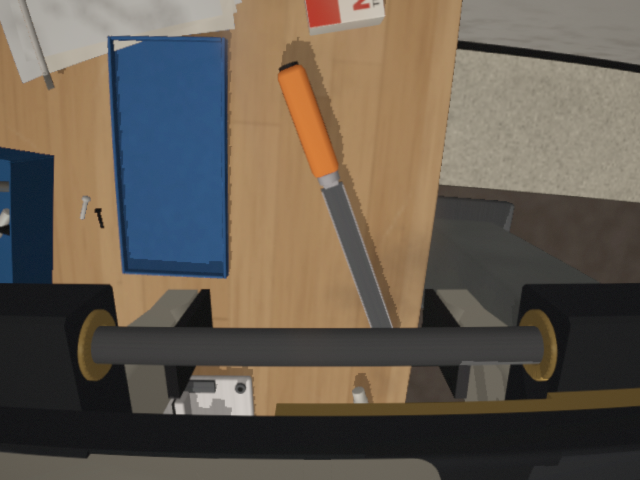

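The orange handle runs from the black butt at (290,67) to the ferrule at (328,178). The blade continues to about (388,325), and the tray spans (108..228, 38..276).

```bash
sed -i 's/hsv\[:,:,1\]>190)&(hsv\[:,:,2\]>120/hsv[:,:,1]>200)\&(hsv[:,:,2]>150/' h.py; python3 - <<'E'
from h import *
im=cv2.imread('pics/w12.png')[:,:,::-1].copy();E=np.load('pics/w12.png.npy')
print(cv2.cvtColor(im,cv2.COLOR_RGB2HSV)[[100,130,160],[297,308,318]].tolist(), cv2.cvtColor(im,cv2.COLOR_RGB2HSV)[100,400].tolist())
W=ray('wrist',E,[[290,67],[327,176]],.014); print(W.round(4)); d=W[1]-W[0]; print(np.linalg.norm(d),np.degrees(np.arctan2(d[1],d[0])))
print('blade',ray('wrist',E,[[331,188],[381,325]],.0135).round(4))
b=ray('wrist',E,[[331,188],[381,325]],.0135);d=b[1]-b[0];print(np.degrees(np.arctan2(d[1],d[0])))
print('tray',ray('wrist',E,[[108,38],[226,39],[123,277],[228,277]],.012).round(4))
E
```

```text
[[13, 184, 207], [13, 185, 208], [13, 183, 210]] [15, 113, 162]
[[ 0.4709 -0.3972  0.014 ]
 [ 0.4337 -0.3099  0.014 ]]
0.09490273548513184 113.0497429683275
blade [[ 0.4294 -0.2997  0.0135]
 [ 0.3708 -0.1715  0.0135]]
114.59973909991548
tray [[ 0.6245 -0.4132  0.012 ]
 [ 0.5248 -0.4163  0.012 ]
 [ 0.6194 -0.2023  0.012 ]
 [ 0.5188 -0.2098  0.012 ]]
```

```bash
sed -i 's/hsv\[:,:,1\]>200/hsv[:,:,1]>165/' h.py; python3 - <<'E'
from h import *
go([.4397,-.3237,.15])
E
```

```text
tgt [0.4397, -0.3237, 0.15] travel [46.5  4.1 93.4] yaw -85.86 F [-0.8 -0.3  0.2]
```

>>> apply_moves:
  targets:
    - {"travel": [23,2,31],"roll": 0,"jaw": 87}
    - {"travel": [23.5,2,31],"roll": 0,"jaw": 87}
    - {"travel": [0,0,20],"roll": -6.5,"jaw": 87}
    - {"travel": [0,0,0],"roll": -6.5,"jaw": 87}
    - {"travel": [0,0,0],"roll": -6.4,"jaw": 87}
    - {"travel": [0,0,0],"roll": 0,"jaw": 87}
    - {"travel": [0,0,0],"roll": 0,"jaw": 87}

```text
clock: 23.0
tool_pos: [0.4403, -0.3237, 0.1622]
orientation: [-180.0, -0.0, -66.6]
force: [-0.0, -0.4, -0.6]
opening: 0.0867
gripper_force: 0.0
```

```bash
python3 - <<'E'
from h import *
st(); handle(f='w13.png'); go([.4397,-.3237,.0245])
E
```

```text
{'clock': np.float64(23.0), 'tool_pos': array([ 0.4403, -0.3237,  0.1622]), 'orientation': array([-1.799872e+02, -7.600000e-03, -6.661380e+01]), 'force': array([-0.0302, -0.3781, -0.5537]), 'opening': np.float64(0.0867), 'gripper_force': np.float64(0.0)}
orange [361, 43, 46, 45, 1225] c 447.0 -444.0 size 24.0 26.8 ang 12.8
axis yaw 76.41 ends [ 0.4401 -0.46  ] [ 0.4482 -0.4266]
orange [300, 120, 34, 135, 4394] c 453.7 -353.3 size 21.9 90.7 ang 23.9
axis yaw -65.76 ends [ 0.4348 -0.312 ] [ 0.4721 -0.3948]
tgt [0.4397, -0.3237, 0.0245] travel [ -0.4   0.4 137.8] yaw -66.62 F [ 0.4 -0.6 -0.3]
```

>>> apply_moves:
  targets:
    - {"travel": [0,0,45],"roll": -0.8,"jaw": 87}
    - {"travel": [0,0,45],"roll": 0,"jaw": 87}
    - {"travel": [0,0,25],"roll": 0,"jaw": 87}
    - {"travel": [0,0,12],"roll": 0,"jaw": 87}
    - {"travel": [0,0,5],"roll": 0,"jaw": 87}
    - {"travel": [0,0,0],"roll": 0,"jaw": 87}
    - {"travel": [0,0,0],"roll": 0,"jaw": 87}

```text
clock: 23.75
tool_pos: [0.4407, -0.325, 0.0314]
orientation: [-179.9, -0.1, -65.7]
force: [-0.6, -0.5, 0.7]
opening: 0.0865
gripper_force: 0.0
```

```bash
python3 - <<'E'
from h import *
st(); go([.4405,-.324,.0245])
E
```

```text
{'clock': np.float64(23.75), 'tool_pos': array([ 0.4407, -0.325 ,  0.0314]), 'orientation': array([-1.799091e+02, -9.110000e-02, -6.573390e+01]), 'force': array([-0.6493, -0.5475,  0.6607]), 'opening': np.float64(0.0865), 'gripper_force': np.float64(0.0)}
tgt [0.4405, -0.324, 0.0245] travel [-1.  -0.2  6.9] yaw -65.73 F [-0.6 -0.5  0.7]
```

>>> apply_moves:
  targets:
    - {"travel": [-1,0,4],"roll": 0,"jaw": 87}
    - {"travel": [0,0,3],"roll": 0,"jaw": 60}
    - {"travel": [0,0,0],"roll": 0,"jaw": 12}
    - {"travel": [0,0,0],"roll": 0,"jaw": 12}
    - {"travel": [0,0,0],"roll": 0,"jaw": 12}
    - {"travel": [0,0,0],"roll": 0,"jaw": 12}
    - {"travel": [0,0,0],"roll": 0,"jaw": 12}
    - {"travel": [0,0,0],"roll": 0,"jaw": 12}
    - {"travel": [0,0,0],"roll": 0,"jaw": 12}
    - {"travel": [0,0,0],"roll": 0,"jaw": 12}

```text
clock: 24.75
tool_pos: [0.4392, -0.3238, 0.0231]
orientation: [180.0, 0.0, -65.7]
force: [-0.8, 0.5, 0.5]
opening: 0.0238
gripper_force: 30.0
```

>>> apply_moves:
  targets:
    - {"travel": [0,0,0],"roll": 0,"jaw": 12}
    - {"travel": [0,0,0],"roll": 0,"jaw": 12}
    - {"travel": [0,0,0],"roll": 0,"jaw": 12}

```text
clock: 25.05
tool_pos: [0.4392, -0.3238, 0.0231]
orientation: [180.0, 0.0, -65.7]
force: [-0.4, -0.1, 0.0]
opening: 0.0233
gripper_force: 30.0
```

```bash
python3 - <<'E'
from h import *
st()
E
```

```text
{'clock': np.float64(25.05), 'tool_pos': array([ 0.4392, -0.3238,  0.0231]), 'orientation': array([ 1.799957e+02,  3.100000e-03, -6.573430e+01]), 'force': array([-0.3752, -0.1222,  0.0465]), 'opening': np.float64(0.0233), 'gripper_force': np.float64(29.9973)}
```

>>> apply_moves:
  targets:
    - {"travel": [0,0,-20],"roll": 0,"jaw": 12}
    - {"travel": [0,0,-30],"roll": 0,"jaw": 12}
    - {"travel": [0,0,-40],"roll": 0,"jaw": 12}
    - {"travel": [0,0,-40],"roll": 4,"jaw": 12}
    - {"travel": [0,0,0],"roll": 5,"jaw": 12}
    - {"travel": [0,0,0],"roll": 6,"jaw": 12}
    - {"travel": [0,0,0],"roll": 5.1,"jaw": 12}
    - {"travel": [0,0,0],"roll": 0,"jaw": 12}
    - {"travel": [0,0,0],"roll": 0,"jaw": 12}

```text
clock: 25.95
tool_pos: [0.439, -0.3236, 0.1527]
orientation: [180.0, 0.0, -85.7]
force: [0.1, 0.2, -2.7]
opening: 0.0235
gripper_force: 30.0
```

```bash
python3 - <<'E'
from h import *
st(); go(jig(-209,2,130))
snap('wrist','w14.png')
E
```

```text
{'clock': np.float64(25.95), 'tool_pos': array([ 0.439 , -0.3236,  0.1527]), 'orientation': array([ 1.799669e+02,  2.600000e-02, -8.568290e+01]), 'force': array([ 0.1407,  0.2091, -2.6796]), 'opening': np.float64(0.0235), 'gripper_force': np.float64(29.9964)}
tgt [ 0.5988 -0.2129  0.13  ] travel [ -98.3 -167.7   22.6] yaw -85.68 F [ 0.1  0.2 -2.7]
```

View pics/w14.png

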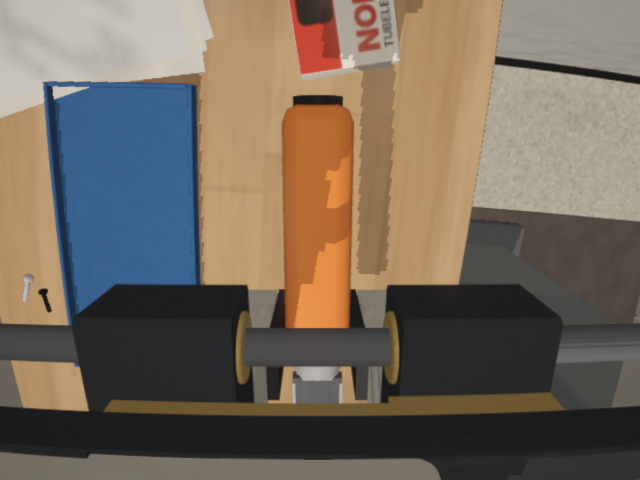

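The file is held level, with the handle at (318,220) aligned to the tool. Moving to the stroke start.

>>> apply_moves:
  targets:
    - {"travel": [-20,-34,0],"roll": 0.2,"jaw": 12}
    - {"travel": [-20,-34,0],"roll": 0,"jaw": 12}
    - {"travel": [-20,-34,0],"roll": 0,"jaw": 12}
    - {"travel": [-19,-33,0],"roll": 0,"jaw": 12}
    - {"travel": [-19,-33,0],"roll": 0,"jaw": 12}
    - {"travel": [0,0,20],"roll": 0,"jaw": 12}
    - {"travel": [0,0,20],"roll": 0,"jaw": 12}
    - {"travel": [0,0,0],"roll": 0,"jaw": 12}
    - {"travel": [0,0,0],"roll": 0,"jaw": 12}

```text
clock: 26.9
tool_pos: [0.5999, -0.2144, 0.1129]
orientation: [179.9, -0.0, -86.0]
force: [0.4, -0.1, -2.3]
opening: 0.0241
gripper_force: 30.0
```

```bash
python3 - <<'E'
from h import *
st(); go(jig(-209,2,80))
E
```

```text
{'clock': np.float64(26.9), 'tool_pos': array([ 0.5999, -0.2144,  0.1129]), 'orientation': array([ 1.799225e+02, -1.020000e-02, -8.596430e+01]), 'force': array([ 0.4059, -0.141 , -2.342 ]), 'opening': np.float64(0.0241), 'gripper_force': np.float64(29.9962)}
tgt [ 0.5988 -0.2129  0.08  ] travel [-1.6  0.9 32.9] yaw -85.96 F [ 0.4 -0.1 -2.3]
```

>>> apply_moves:
  targets:
    - {"travel": [-1.5,0,15],"roll": 0,"jaw": 12}
    - {"travel": [0,0,10],"roll": 0,"jaw": 12}
    - {"travel": [0,0,4],"roll": 0,"jaw": 12}
    - {"travel": [0,0,0],"roll": 0,"jaw": 12}
    - {"travel": [0,0,0],"roll": 0,"jaw": 12}
    - {"travel": [0,0,0],"roll": 0,"jaw": 12}

```text
clock: 27.5
tool_pos: [0.6003, -0.2129, 0.0847]
orientation: [-179.9, -0.0, -86.0]
force: [-0.6, -0.2, -2.9]
opening: 0.0237
gripper_force: 30.0
```

>>> apply_moves:
  targets:
    - {"travel": [0,0,1.5],"roll": 0,"jaw": 12}
    - {"travel": [0,0,0],"roll": 0,"jaw": 12}
    - {"travel": [0,0,0],"roll": 0,"jaw": 12}

```text
clock: 27.8
tool_pos: [0.5999, -0.2128, 0.0826]
orientation: [-180.0, -0.0, -86.0]
force: [-0.1, -0.1, -0.8]
opening: 0.0238
gripper_force: 30.0
```

>>> apply_moves:
  targets:
    - {"travel": [0,0,1.5],"roll": 0,"jaw": 12}
    - {"travel": [0,0,0],"roll": 0,"jaw": 12}
    - {"travel": [0,0,0],"roll": 0,"jaw": 12}

```text
clock: 28.1
tool_pos: [0.5999, -0.2128, 0.081]
orientation: [180.0, 0.0, -86.0]
force: [0.1, 0.1, -2.4]
opening: 0.0236
gripper_force: 30.0
```

>>> apply_moves:
  targets:
    - {"travel": [0,0,1],"roll": 0,"jaw": 12}
    - {"travel": [0,0,0],"roll": 0,"jaw": 12}

```text
clock: 28.3
tool_pos: [0.5998, -0.2127, 0.0799]
orientation: [180.0, 0.0, -86.0]
force: [0.4, -0.1, -1.9]
opening: 0.0238
gripper_force: 30.0
```

```bash
python3 - <<'E'
from h import *
st(); print(obs()['moment'])
E
```

```text
{'clock': np.float64(28.3), 'tool_pos': array([ 0.5998, -0.2127,  0.0799]), 'orientation': array([ 1.799882e+02,  3.100000e-03, -8.603300e+01]), 'force': array([ 0.4247, -0.051 , -1.9262]), 'opening': np.float64(0.0238), 'gripper_force': np.float64(29.9963)}
[ 0.15629516  0.00663625 -0.00786722]
```

>>> apply_moves:
  targets:
    - {"travel": [0,0,0.7],"roll": 0,"jaw": 12}
    - {"travel": [0,0,0],"roll": 0,"jaw": 12}

```text
clock: 28.5
tool_pos: [0.5999, -0.2128, 0.0793]
orientation: [180.0, 0.0, -86.0]
force: [-0.5, -0.9, -2.3]
opening: 0.0238
gripper_force: 30.0
```

```bash
python3 - <<'E'
from h import *
st(); print(obs()['moment'])
E
```

```text
{'clock': np.float64(28.5), 'tool_pos': array([ 0.5999, -0.2128,  0.0793]), 'orientation': array([ 1.799947e+02,  2.500000e-03, -8.603380e+01]), 'force': array([-0.5379, -0.94  , -2.2663]), 'opening': np.float64(0.0238), 'gripper_force': np.float64(29.9963)}
[ 0.11899592 -0.00787705  0.02592256]
```

>>> apply_moves:
  targets:
    - {"travel": [0,0,0.7],"roll": 0,"jaw": 12}
    - {"travel": [0,0,0],"roll": 0,"jaw": 12}

```text
clock: 28.7
tool_pos: [0.5999, -0.2127, 0.0785]
orientation: [180.0, 0.0, -86.0]
force: [0.3, -0.4, -2.6]
opening: 0.024
gripper_force: 30.0
```

```bash
python3 - <<'E'
from h import *
st(); print(obs()['moment'])
E
```

```text
{'clock': np.float64(28.7), 'tool_pos': array([ 0.5999, -0.2127,  0.0785]), 'orientation': array([ 1.799918e+02,  3.000000e-03, -8.603360e+01]), 'force': array([ 0.2666, -0.3773, -2.5783]), 'opening': np.float64(0.024), 'gripper_force': np.float64(29.9965)}
[ 0.10526073 -0.04389643  0.01386596]
```

>>> apply_moves:
  targets:
    - {"travel": [0,0,0.6],"roll": 0,"jaw": 12}
    - {"travel": [0,0,0],"roll": 0,"jaw": 12}

```text
clock: 28.9
tool_pos: [0.5999, -0.2128, 0.078]
orientation: [-180.0, -0.0, -86.0]
force: [0.1, 0.2, -2.3]
opening: 0.0235
gripper_force: 30.0
```

```bash
cat >> h.py <<'E'
def fm(): o=obs(); print('z',np.round(o['tool_pos'][2]*1000,2),'F',np.round(o['force'],2),'M',np.round(o['moment'],3), 'J',((np.array(o['tool_pos'])-O)@np.c_[xj,yjv]*1000).round(1))
E
python3 -c "
from h import *
fm()"
```

```text
z 78.05 F [ 0.1   0.21 -2.3 ] M [ 0.207 -0.09   0.006] J [-208.9    0.9]
```

>>> apply_moves:
  targets:
    - {"travel": [0,0,0.6],"roll": 0,"jaw": 12}
    - {"travel": [0,0,0],"roll": 0,"jaw": 12}

```text
clock: 29.1
tool_pos: [0.6, -0.2128, 0.0775]
orientation: [-180.0, -0.0, -86.0]
force: [-0.2, 0.3, -1.8]
opening: 0.0237
gripper_force: 30.0
```

```bash
python3 -c "
from h import *
fm()"
```

```text
z 77.52 F [-0.16  0.31 -1.76] M [0.329 0.015 0.051] J [-208.9    0.9]
```

>>> apply_moves:
  targets:
    - {"travel": [0,0,0.6],"roll": 0,"jaw": 12}
    - {"travel": [0,0,0],"roll": 0,"jaw": 12}

```text
clock: 29.3
tool_pos: [0.6, -0.2128, 0.0769]
orientation: [-180.0, -0.0, -86.0]
force: [-0.8, -0.6, -0.6]
opening: 0.0238
gripper_force: 30.0
```

```bash
python3 -c "
from h import *
fm()"
```

```text
z 76.95 F [-0.77 -0.56 -0.56] M [0.411 0.049 0.053] J [-209.     0.8]
```

Contact confirmed: moment x has risen by 0.3 Nm, which is about 1.5 N. First forward stroke, checking in chunks.

>>> apply_moves:
  targets:
    - {"travel": [-4,0,0],"roll": 0,"jaw": 12}
    - {"travel": [-4,0,0],"roll": 0,"jaw": 12}
    - {"travel": [-4,0,0],"roll": 0,"jaw": 12}
    - {"travel": [-4,0,0],"roll": 0,"jaw": 12}
    - {"travel": [-4,0,0],"roll": 0,"jaw": 12}

```text
clock: 29.8
tool_pos: [0.5986, -0.1924, 0.077]
orientation: [-180.0, -0.0, -86.0]
force: [-0.3, -0.3, -0.5]
opening: 0.0236
gripper_force: 30.0
```

```bash
python3 -c "
from h import *
fm()"
```

```text
z 76.98 F [-0.33 -0.26 -0.54] M [ 0.165  0.022 -0.037] J [-188.5    0.8]
```

>>> apply_moves:
  targets:
    - {"travel": [-4,0,-0.05],"roll": 0,"jaw": 12}
    - {"travel": [-4,0,-0.05],"roll": 0,"jaw": 12}
    - {"travel": [-4,0,-0.05],"roll": 0,"jaw": 12}
    - {"travel": [-4,0,-0.05],"roll": 0,"jaw": 12}
    - {"travel": [-4,0,-0.05],"roll": 0,"jaw": 12}

```text
clock: 30.3
tool_pos: [0.5972, -0.1725, 0.0772]
orientation: [-180.0, -0.0, -86.0]
force: [-0.3, -0.6, -0.3]
opening: 0.0236
gripper_force: 30.0
```

```bash
python3 -c "
from h import *
fm()"
```

```text
z 77.17 F [-0.31 -0.58 -0.26] M [ 0.131 -0.091  0.012] J [-168.6    0.8]
```

>>> apply_moves:
  targets:
    - {"travel": [-4,0,-0.05],"roll": 0,"jaw": 12}
    - {"travel": [-4,0,-0.05],"roll": 0,"jaw": 12}
    - {"travel": [-4,0,-0.05],"roll": 0,"jaw": 12}
    - {"travel": [-4,0,-0.05],"roll": 0,"jaw": 12}
    - {"travel": [-4,0,-0.05],"roll": 0,"jaw": 12}

```text
clock: 30.8
tool_pos: [0.5958, -0.1526, 0.0774]
orientation: [-180.0, -0.0, -86.0]
force: [-0.2, -0.4, 1.2]
opening: 0.0239
gripper_force: 30.0
```

```bash
python3 -c "
from h import *
fm()"
```

```text
z 77.38 F [-0.25 -0.41  1.19] M [ 0.078 -0.04  -0.059] J [-148.6    0.8]
```

>>> apply_moves:
  targets:
    - {"travel": [-4,0,-0.04],"roll": 0,"jaw": 12}
    - {"travel": [-4,0,-0.04],"roll": 0,"jaw": 12}
    - {"travel": [-4,0,-0.04],"roll": 0,"jaw": 12}
    - {"travel": [-4,0,-0.04],"roll": 0,"jaw": 12}
    - {"travel": [-4,0,-0.04],"roll": 0,"jaw": 12}
    - {"travel": [-3,0,0],"roll": 0,"jaw": 12}

```text
clock: 31.4
tool_pos: [0.5942, -0.1296, 0.0776]
orientation: [-180.0, -0.0, -86.0]
force: [0.3, -2.0, 2.0]
opening: 0.0238
gripper_force: 30.0
```

```bash
python3 -c "
from h import *
fm()"
```

```text
z 77.65 F [ 0.26 -1.96  1.96] M [ 0.001 -0.013  0.012] J [-125.6    0.7]
```

Stroke 1 is done, with 2 to 4 N all the way. Lifting well clear and returning.

>>> apply_moves:
  targets:
    - {"travel": [0,0,-20],"roll": 0,"jaw": 12}
    - {"travel": [0,0,-20],"roll": 0,"jaw": 12}
    - {"travel": [0,0,-10],"roll": 0,"jaw": 12}
    - {"travel": [28,0,0],"roll": 0,"jaw": 12}
    - {"travel": [28,0,0],"roll": 0,"jaw": 12}
    - {"travel": [27,0,0],"roll": 0,"jaw": 12}
    - {"travel": [0,0,0],"roll": 0,"jaw": 12}
    - {"travel": [0,0,0],"roll": 0,"jaw": 12}
    - {"travel": [0,0,0],"roll": 0,"jaw": 12}

```text
clock: 32.3
tool_pos: [0.5996, -0.2122, 0.127]
orientation: [180.0, 0.0, -86.0]
force: [0.1, 0.4, -1.8]
opening: 0.0238
gripper_force: 30.0
```

```bash
python3 -c "
from h import *
fm()"
```

```text
z 127.03 F [ 0.06  0.37 -1.83] M [ 0.153 -0.046  0.004] J [-208.4    1.2]
```

>>> apply_moves:
  targets:
    - {"travel": [0,0,20],"roll": 0,"jaw": 12}
    - {"travel": [0,0,15],"roll": 0,"jaw": 12}
    - {"travel": [0,0,8],"roll": 0,"jaw": 12}
    - {"travel": [0,0,0],"roll": 0,"jaw": 12}
    - {"travel": [0,0,0],"roll": 0,"jaw": 12}
    - {"travel": [0,0,0],"roll": 0,"jaw": 12}

```text
clock: 32.9
tool_pos: [0.6006, -0.2126, 0.0855]
orientation: [-179.9, -0.0, -86.0]
force: [-0.5, 0.5, -2.8]
opening: 0.0235
gripper_force: 30.0
```

```bash
python3 -c "
from h import *
fm()"
```

```text
z 85.51 F [-0.55  0.47 -2.85] M [ 0.102 -0.072  0.015] J [-2.088e+02  2.000e-01]
```

>>> apply_moves:
  targets:
    - {"travel": [0,0,5],"roll": 0,"jaw": 12}
    - {"travel": [0,0,2],"roll": 0,"jaw": 12}
    - {"travel": [0,0,0.8],"roll": 0,"jaw": 12}
    - {"travel": [0,0,0],"roll": 0,"jaw": 12}
    - {"travel": [0,0,0],"roll": 0,"jaw": 12}

```text
clock: 33.4
tool_pos: [0.6001, -0.2127, 0.077]
orientation: [-180.0, -0.0, -86.0]
force: [0.0, 0.7, -0.7]
opening: 0.0237
gripper_force: 30.0
```

```bash
python3 -c "
from h import *
fm()"
```

```text
z 76.98 F [ 0.02  0.73 -0.69] M [ 0.624 -0.074  0.039] J [-208.9    0.7]
```

>>> apply_moves:
  targets:
    - {"travel": [-4,0,-0.02],"roll": 0,"jaw": 12}
    - {"travel": [-4,0,-0.02],"roll": 0,"jaw": 12}
    - {"travel": [-4,0,-0.02],"roll": 0,"jaw": 12}
    - {"travel": [-4,0,-0.03],"roll": 0,"jaw": 12}
    - {"travel": [-4,0,-0.03],"roll": 0,"jaw": 12}
    - {"travel": [-4,0,-0.06],"roll": 0,"jaw": 12}
    - {"travel": [-4,0,-0.06],"roll": 0,"jaw": 12}
    - {"travel": [-4,0,-0.06],"roll": 0,"jaw": 12}
    - {"travel": [-4,0,-0.06],"roll": 0,"jaw": 12}

```text
clock: 34.3
tool_pos: [0.5974, -0.1765, 0.0772]
orientation: [-180.0, -0.0, -86.0]
force: [-0.2, -1.1, 0.3]
opening: 0.0237
gripper_force: 30.0
```

```bash
python3 -c "
from h import *
fm()"
```

```text
z 77.16 F [-0.24 -1.13  0.3 ] M [ 0.129 -0.054  0.029] J [-172.6    0.8]
```

>>> apply_moves:
  targets:
    - {"travel": [-4,0,-0.05],"roll": 0,"jaw": 12}
    - {"travel": [-4,0,-0.05],"roll": 0,"jaw": 12}
    - {"travel": [-4,0,-0.05],"roll": 0,"jaw": 12}
    - {"travel": [-4,0,-0.05],"roll": 0,"jaw": 12}
    - {"travel": [-4,0,-0.05],"roll": 0,"jaw": 12}
    - {"travel": [-4,0,-0.05],"roll": 0,"jaw": 12}

```text
clock: 34.9
tool_pos: [0.5958, -0.1526, 0.0775]
orientation: [-180.0, -0.0, -86.0]
force: [-0.4, -1.0, 0.4]
opening: 0.024
gripper_force: 30.0
```

>>> apply_moves:
  targets:
    - {"travel": [-4,0,-0.04],"roll": 0,"jaw": 12}
    - {"travel": [-4,0,-0.04],"roll": 0,"jaw": 12}
    - {"travel": [-4,0,-0.03],"roll": 0,"jaw": 12}
    - {"travel": [-4,0,-0.03],"roll": 0,"jaw": 12}
    - {"travel": [-4,0,-0.03],"roll": 0,"jaw": 12}
    - {"travel": [-3,0,0],"roll": 0,"jaw": 12}

```text
clock: 35.5
tool_pos: [0.5942, -0.1296, 0.0777]
orientation: [-180.0, -0.0, -86.0]
force: [-0.2, -1.7, 1.7]
opening: 0.0236
gripper_force: 30.0
```

```bash
python3 -c "
from h import *
fm()"
```

```text
z 77.68 F [-0.17 -1.66  1.66] M [ 0.057 -0.08   0.051] J [-125.6    0.7]
```

>>> apply_moves:
  targets:
    - {"travel": [0,0,-20],"roll": 0,"jaw": 12}
    - {"travel": [0,0,-20],"roll": 0,"jaw": 12}
    - {"travel": [0,0,-10],"roll": 0,"jaw": 12}
    - {"travel": [28,0,0],"roll": 0,"jaw": 12}
    - {"travel": [28,0,0],"roll": 0,"jaw": 12}
    - {"travel": [27,0,0],"roll": 0,"jaw": 12}
    - {"travel": [0,0,20],"roll": 0,"jaw": 12}
    - {"travel": [0,0,15],"roll": 0,"jaw": 12}
    - {"travel": [0,0,8],"roll": 0,"jaw": 12}
    - {"travel": [0,0,0],"roll": 0,"jaw": 12}

```text
clock: 36.5
tool_pos: [0.5988, -0.2125, 0.0829]
orientation: [179.8, 0.0, -86.0]
force: [-0.0, 0.7, -2.2]
opening: 0.0242
gripper_force: 30.0
```

>>> apply_moves:
  targets:
    - {"travel": [0,0,0],"roll": 0,"jaw": 12}
    - {"travel": [0,0,0],"roll": 0,"jaw": 12}
    - {"travel": [0,0,3],"roll": 0,"jaw": 12}
    - {"travel": [0,0,1.7],"roll": 0,"jaw": 12}
    - {"travel": [0,0,0],"roll": 0,"jaw": 12}
    - {"travel": [0,0,0],"roll": 0,"jaw": 12}

```text
clock: 37.1
tool_pos: [0.5999, -0.2127, 0.0799]
orientation: [-180.0, -0.0, -86.0]
force: [0.7, 0.4, -1.9]
opening: 0.0236
gripper_force: 30.0
```

```bash
python3 -c "
from h import *
fm()"
```

```text
z 79.94 F [ 0.66  0.43 -1.88] M [ 0.1   -0.046  0.013] J [-208.9    0.9]
```

>>> apply_moves:
  targets:
    - {"travel": [0,0,1.5],"roll": 0,"jaw": 12}
    - {"travel": [0,0,1.4],"roll": 0,"jaw": 12}
    - {"travel": [0,0,0],"roll": 0,"jaw": 12}
    - {"travel": [0,0,0],"roll": 0,"jaw": 12}

```text
clock: 37.5
tool_pos: [0.6001, -0.2128, 0.0771]
orientation: [-180.0, -0.0, -86.0]
force: [0.4, -0.4, -0.3]
opening: 0.024
gripper_force: 30.0
```

```bash
python3 -c "
from h import *
fm()"
```

```text
z 77.14 F [ 0.42 -0.42 -0.31] M [ 0.326 -0.04   0.044] J [-209.     0.7]
```

>>> apply_moves:
  targets:
    - {"travel": [-4,0,-0.02],"roll": 0,"jaw": 12}
    - {"travel": [-4,0,-0.02],"roll": 0,"jaw": 12}
    - {"travel": [-4,0,-0.02],"roll": 0,"jaw": 12}
    - {"travel": [-4,0,-0.03],"roll": 0,"jaw": 12}
    - {"travel": [-4,0,-0.03],"roll": 0,"jaw": 12}
    - {"travel": [-4,0,-0.06],"roll": 0,"jaw": 12}
    - {"travel": [-4,0,-0.06],"roll": 0,"jaw": 12}
    - {"travel": [-4,0,-0.06],"roll": 0,"jaw": 12}
    - {"travel": [-4,0,-0.06],"roll": 0,"jaw": 12}

```text
clock: 38.4
tool_pos: [0.5975, -0.1765, 0.0774]
orientation: [-180.0, -0.0, -86.0]
force: [0.3, -0.9, -0.9]
opening: 0.0239
gripper_force: 30.0
```

>>> apply_moves:
  targets:
    - {"travel": [-4,0,-0.06],"roll": 0,"jaw": 12}
    - {"travel": [-4,0,-0.06],"roll": 0,"jaw": 12}
    - {"travel": [-4,0,-0.06],"roll": 0,"jaw": 12}
    - {"travel": [-4,0,-0.05],"roll": 0,"jaw": 12}
    - {"travel": [-4,0,-0.05],"roll": 0,"jaw": 12}
    - {"travel": [-4,0,-0.05],"roll": 0,"jaw": 12}

```text
clock: 39.0
tool_pos: [0.5958, -0.1526, 0.0777]
orientation: [-180.0, -0.0, -86.0]
force: [-0.2, -0.6, -1.0]
opening: 0.0239
gripper_force: 30.0
```

>>> apply_moves:
  targets:
    - {"travel": [-4,0,-0.05],"roll": 0,"jaw": 12}
    - {"travel": [-4,0,-0.05],"roll": 0,"jaw": 12}
    - {"travel": [-4,0,-0.04],"roll": 0,"jaw": 12}
    - {"travel": [-4,0,-0.04],"roll": 0,"jaw": 12}
    - {"travel": [-4,0,-0.03],"roll": 0,"jaw": 12}
    - {"travel": [-3,0,0],"roll": 0,"jaw": 12}

```text
clock: 39.6
tool_pos: [0.5942, -0.1296, 0.0779]
orientation: [-180.0, -0.0, -86.0]
force: [0.3, -0.8, -0.2]
opening: 0.0236
gripper_force: 30.0
```

```bash
python3 -c "
from h import *
fm()"
```

```text
z 77.94 F [ 0.31 -0.8  -0.17] M [ 0.018 -0.037 -0.044] J [-125.6    0.7]
```

All three strokes were made in contact. Lifting and taking the file back to its clear spot on the bench.

>>> apply_moves:
  targets:
    - {"travel": [0,0,-30],"roll": 0,"jaw": 12}
    - {"travel": [0,0,-40],"roll": 0,"jaw": 12}
    - {"travel": [30,0,0],"roll": 0,"jaw": 12}
    - {"travel": [40,0,0],"roll": 0,"jaw": 12}
    - {"travel": [20,30,0],"roll": 0,"jaw": 12}
    - {"travel": [20,30,0],"roll": 0,"jaw": 12}
    - {"travel": [20,30,0],"roll": 0,"jaw": 12}
    - {"travel": [20,30,0],"roll": 0,"jaw": 12}
    - {"travel": [20,30,0],"roll": 0,"jaw": 12}
    - {"travel": [0,0,0],"roll": 0,"jaw": 12}

```text
clock: 40.6
tool_pos: [0.4525, -0.3111, 0.1475]
orientation: [179.9, 0.1, -86.2]
force: [-0.1, 0.4, -2.6]
opening: 0.0239
gripper_force: 30.0
```

>>> apply_moves:
  targets:
    - {"travel": [0,0,0],"roll": -5,"jaw": 12}
    - {"travel": [0,0,0],"roll": -5,"jaw": 12}
    - {"travel": [0,0,0],"roll": -5,"jaw": 12}
    - {"travel": [0,0,0],"roll": -5,"jaw": 12}
    - {"travel": [0,0,0],"roll": 0,"jaw": 12}
    - {"travel": [0,0,0],"roll": 0,"jaw": 12}

```text
clock: 41.2
tool_pos: [0.4563, -0.3096, 0.1477]
orientation: [180.0, 0.0, -66.2]
force: [-0.8, -0.5, -1.8]
opening: 0.0238
gripper_force: 30.0
```

```bash
python3 - <<'E'
from h import *
fm(); go([.4397,-.3237,.0235])
E
```

```text
z 147.66 F [-0.77 -0.46 -1.82] M [ 0.076  0.046 -0.022] J [-295.3  151.1]
tgt [0.4397, -0.3237, 0.0235] travel [  6.2  20.9 124.2] yaw -66.17 F [-0.8 -0.5 -1.8]
```

>>> apply_moves:
  targets:
    - {"travel": [6,21,20],"roll": 0,"jaw": 12}
    - {"travel": [0,0,40],"roll": 0,"jaw": 12}
    - {"travel": [0,0,30],"roll": 0,"jaw": 12}
    - {"travel": [0,0,20],"roll": 0,"jaw": 12}
    - {"travel": [0,0,7],"roll": 0,"jaw": 12}
    - {"travel": [0,0,0],"roll": 0,"jaw": 12}
    - {"travel": [0,0,0],"roll": 0,"jaw": 12}
    - {"travel": [0,0,0],"roll": 0,"jaw": 12}

```text
clock: 42.0
tool_pos: [0.4406, -0.3242, 0.0322]
orientation: [-179.9, -0.1, -66.0]
force: [0.2, -0.1, -1.9]
opening: 0.0236
gripper_force: 30.0
```

```bash
python3 - <<'E'
from h import *
fm(); go([.4397,-.3237,.0235])
E
```

```text
z 32.21 F [ 0.16 -0.06 -1.91] M [ 0.116  0.009 -0.035] J [-308.7  167.8]
tgt [0.4397, -0.3237, 0.0235] travel [-0.9  0.6  8.7] yaw -66.04 F [ 0.2 -0.1 -1.9]
```

>>> apply_moves:
  targets:
    - {"travel": [0,0,4],"roll": 0,"jaw": 12}
    - {"travel": [0,0,2],"roll": 0,"jaw": 12}
    - {"travel": [0,0,1.5],"roll": 0,"jaw": 12}
    - {"travel": [0,0,0],"roll": 0,"jaw": 12}
    - {"travel": [0,0,0],"roll": 0,"jaw": 12}

```text
clock: 42.5
tool_pos: [0.4395, -0.3239, 0.0234]
orientation: [180.0, 0.0, -66.0]
force: [0.4, -0.4, -2.4]
opening: 0.0234
gripper_force: 30.0
```

```bash
python3 - <<'E'
from h import *
fm()
E
```

```text
z 23.36 F [ 0.43 -0.35 -2.41] M [ 0.132 -0.001  0.073] J [-308.4  168.8]
```

Nearly on the bench. Releasing, retreating and checking.

>>> apply_moves:
  targets:
    - {"travel": [0,0,0.5],"roll": 0,"jaw": 12}
    - {"travel": [0,0,0],"roll": 0,"jaw": 60}
    - {"travel": [0,0,0],"roll": 0,"jaw": 80}
    - {"travel": [0,0,0],"roll": 0,"jaw": 87}
    - {"travel": [0,0,0],"roll": 0,"jaw": 87}
    - {"travel": [0,0,-30],"roll": 0,"jaw": 87}
    - {"travel": [0,0,-50],"roll": 0,"jaw": 87}
    - {"travel": [0,0,-50],"roll": 0,"jaw": 87}
    - {"travel": [0,0,0],"roll": 5,"jaw": 87}
    - {"travel": [0,0,0],"roll": 5,"jaw": 87}

```text
clock: 43.5
tool_pos: [0.4406, -0.3242, 0.1552]
orientation: [-179.8, -0.1, -76.2]
force: [0.3, 0.3, -0.8]
opening: 0.0857
gripper_force: 0.0
```

>>> apply_moves:
  targets:
    - {"travel": [0,0,0],"roll": 5,"jaw": 87}
    - {"travel": [0,0,0],"roll": 4.9,"jaw": 87}
    - {"travel": [0,0,0],"roll": 0,"jaw": 87}
    - {"travel": [0,0,0],"roll": 0,"jaw": 87}

```text
clock: 43.9
tool_pos: [0.4395, -0.3239, 0.1529]
orientation: [-180.0, 0.0, -85.8]
force: [-1.1, 0.7, -0.0]
opening: 0.0869
gripper_force: 0.0
```

```bash
python3 - <<'E'
from h import *
st(); handle(f='w15.png'); go(jig(60,130,200)); print(jig(79,88,58))
E
```

```text
{'clock': np.float64(43.9), 'tool_pos': array([ 0.4395, -0.3239,  0.1529]), 'orientation': array([-1.799996e+02,  7.000000e-04, -8.578720e+01]), 'force': array([-1.0795,  0.7185, -0.0319]), 'opening': np.float64(0.0869), 'gripper_force': np.float64(0.0)}
orange [297, 22, 44, 52, 1810] c 448.2 -443.7 size 24.5 27.1 ang 12.9
axis yaw 89.0 ends [ 0.4476 -0.4594] [ 0.4481 -0.4283]
orange [261, 123, 75, 137, 4597] c 453.9 -353.9 size 21.9 91.1 ang 23.9
axis yaw 113.91 ends [ 0.4723 -0.3955] [ 0.4354 -0.3122]
tgt [0.4519 0.0463 0.2   ] travel [-368.3  -39.5  -47.1] yaw -85.8 F [-0.4 -0.6  0.2]
[0.4925 0.0682 0.058 ]
```

>>> apply_moves:
  targets:
    - {"travel": [0,0,-40],"roll": 0.1,"jaw": 87}
    - {"travel": [-43,-9,0],"roll": 0,"jaw": 87}
    - {"travel": [-43,-9,0],"roll": 0,"jaw": 87}
    - {"travel": [-43,-9,0],"roll": 0,"jaw": 87}
    - {"travel": [-43,-9,0],"roll": 0,"jaw": 87}
    - {"travel": [-43,-9,0],"roll": 0,"jaw": 87}
    - {"travel": [-43,-9,0],"roll": 0,"jaw": 87}
    - {"travel": [-43,-9,0],"roll": 0,"jaw": 87}
    - {"travel": [-43,-9,0],"roll": 0,"jaw": 87}
    - {"travel": [-43,-9,0],"roll": 0,"jaw": 87}

```text
clock: 44.95
tool_pos: [0.4935, 0.0696, 0.1932]
orientation: [-180.0, 0.0, -85.9]
force: [1.4, -0.2, 0.3]
opening: 0.0872
gripper_force: 0.0
```

>>> apply_moves:
  targets:
    - {"travel": [0,0,0],"roll": 0,"jaw": 60}
    - {"travel": [0,0,0],"roll": 0,"jaw": 60}
    - {"travel": [0,0,0],"roll": 0,"jaw": 60}

```text
clock: 45.25
tool_pos: [0.4933, 0.0673, 0.1927]
orientation: [180.0, -0.0, -86.0]
force: [-0.2, -0.3, 0.0]
opening: 0.0684
gripper_force: 0.0
```

```bash
python3 - <<'E'
from h import *
st(); knob(f='w16.png'); go(jig(79,88.5,58))
E
```

```text
{'clock': np.float64(45.25), 'tool_pos': array([0.4933, 0.0673, 0.1927]), 'orientation': array([ 1.799721e+02, -1.290000e-02, -8.598660e+01]), 'force': array([-0.1722, -0.2916,  0.0145]), 'opening': np.float64(0.0684), 'gripper_force': np.float64(0.0)}
dark [0, 0, 88, 55, 4273] [ 0.6623 -0.0558  0.076 ] jig [-56.8 -72.5]
dark [218, 42, 11, 180, 491] [0.554  0.0017 0.076 ] jig [ 8.2 31.4]
dark [171, 97, 31, 47, 1024] [ 0.5758 -0.0049  0.076 ] jig [ 0.1 10.1]
dark [17, 104, 22, 33, 203] [ 0.6756 -0.      0.076 ] jig [ -2.2 -89.8]
dark [492, 138, 23, 59, 974] [0.3832 0.0084 0.076 ] jig [ 27.2 201.3]
dark [177, 171, 29, 39, 827] [0.5729 0.0369 0.076 ] jig [42. 10.]
dark [305, 222, 32, 38, 919] [0.4916 0.0629 0.076 ] jig [73.8 89.3]
tgt [0.492  0.0682 0.058 ] travel [ -1.4   1.2 134.8] yaw -86.04 F [-0.8 -0.5 -0.5]
```

>>> apply_moves:
  targets:
    - {"travel": [-1,1,40],"roll": 0,"jaw": 70}
    - {"travel": [0,0,40],"roll": 0,"jaw": 70}
    - {"travel": [0,0,35],"roll": 0,"jaw": 70}
    - {"travel": [0,0,19],"roll": 0,"jaw": 70}
    - {"travel": [0,0,0],"roll": 0,"jaw": 15}
    - {"travel": [0,0,0],"roll": 0,"jaw": 15}
    - {"travel": [0,0,0],"roll": 0,"jaw": 15}
    - {"travel": [0,0,0],"roll": 0,"jaw": 15}
    - {"travel": [0,0,0],"roll": 0,"jaw": 15}
    - {"travel": [0,0,0],"roll": 0,"jaw": 15}

```text
clock: 46.3
tool_pos: [0.4928, 0.0688, 0.0596]
orientation: [-179.9, 0.0, -86.0]
force: [0.0, 0.1, -0.0]
opening: 0.0274
gripper_force: 0.0
```

>>> apply_moves:
  targets:
    - {"travel": [0,0,0],"roll": 0,"jaw": 15}
    - {"travel": [0,0,0],"roll": 0,"jaw": 15}
    - {"travel": [0,0,0],"roll": 0,"jaw": 15}

```text
clock: 46.6
tool_pos: [0.4914, 0.0685, 0.0591]
orientation: [179.9, -0.0, -86.0]
force: [-6.1, 2.0, 6.9]
opening: 0.0214
gripper_force: 30.0
```

```bash
python3 - <<'E'
from h import *
lev()
q=np.linspace(1.40,-.03,21); print(np.c_[-80*np.diff(np.sin(q)),80*np.diff(np.cos(q))].round(1).tolist())
E
```

```text
{'clock': np.float64(46.6), 'tool_pos': array([0.4914, 0.0685, 0.0591]), 'orientation': array([ 1.799015e+02, -1.590000e-02, -8.604260e+01]), 'force': array([-6.0695,  2.0318,  6.8664]), 'opening': np.float64(0.0214), 'gripper_force': np.float64(30.0023)}
[79.3 89.1] 1.395 80.6
[[1.2, 5.6], [1.6, 5.5], [2.0, 5.4], [2.3, 5.2], [2.7, 5.0], [3.1, 4.8], [3.4, 4.6], [3.7, 4.3], [4.0, 4.1], [4.3, 3.8], [4.6, 3.5], [4.8, 3.1], [5.0, 2.8], [5.2, 2.4], [5.3, 2.0], [5.5, 1.6], [5.6, 1.2], [5.7, 0.8], [5.7, 0.4], [5.7, 0.0]]
```

>>> apply_moves:
  targets:
    - {"travel": [1.2,5.6,0],"roll": 0,"jaw": 15}
    - {"travel": [1.6,5.5,0],"roll": 0,"jaw": 15}
    - {"travel": [2,5.4,0],"roll": 0,"jaw": 15}
    - {"travel": [2.3,5.2,0],"roll": 0,"jaw": 15}
    - {"travel": [2.7,5,0],"roll": 0,"jaw": 15}
    - {"travel": [3.1,4.8,0],"roll": 0,"jaw": 15}
    - {"travel": [3.4,4.6,0],"roll": 0,"jaw": 15}
    - {"travel": [3.7,4.3,0],"roll": 0,"jaw": 15}
    - {"travel": [4,4.1,0],"roll": 0,"jaw": 15}
    - {"travel": [4.3,3.8,0],"roll": 0,"jaw": 15}

```text
clock: 47.6
tool_pos: [0.4491, 0.0394, 0.06]
orientation: [-179.6, 0.2, -85.9]
force: [4.7, 8.2, -1.5]
opening: 0.0217
gripper_force: 30.0
```

>>> apply_moves:
  targets:
    - {"travel": [4.6,3.5,0],"roll": 0,"jaw": 15}
    - {"travel": [4.8,3.1,0],"roll": 0,"jaw": 15}
    - {"travel": [5,2.8,0],"roll": 0,"jaw": 15}
    - {"travel": [5.2,2.4,0],"roll": 0,"jaw": 15}
    - {"travel": [5.3,2,0],"roll": 0,"jaw": 15}
    - {"travel": [5.5,1.6,0],"roll": 0,"jaw": 15}
    - {"travel": [5.6,1.2,0],"roll": 0,"jaw": 15}
    - {"travel": [5.7,0.8,0],"roll": 0,"jaw": 15}
    - {"travel": [5.7,0.4,0],"roll": 0,"jaw": 15}
    - {"travel": [5.7,0,0],"roll": 0,"jaw": 15}

```text
clock: 48.6
tool_pos: [0.4315, -0.0167, 0.0596]
orientation: [180.0, 0.0, -86.0]
force: [-10.1, 7.6, 17.0]
opening: 0.0212
gripper_force: 30.0
```

```bash
python3 - <<'E'
from h import *
lev()
E
```

```text
{'clock': np.float64(48.6), 'tool_pos': array([ 0.4315, -0.0167,  0.0596]), 'orientation': array([ 1.799745e+02,  3.740000e-02, -8.597800e+01]), 'force': array([-10.1012,   7.6448,  17.0199]), 'opening': np.float64(0.0212), 'gripper_force': np.float64(30.0042)}
[ -1.4 154.9] -0.017 79.9
```

>>> apply_moves:
  targets:
    - {"travel": [0,0,0],"roll": 0,"jaw": 60}
    - {"travel": [0,0,0],"roll": 0,"jaw": 60}
    - {"travel": [0,0,0],"roll": 0,"jaw": 60}
    - {"travel": [0,0,-40],"roll": 0,"jaw": 60}
    - {"travel": [0,0,-50],"roll": 0,"jaw": 87}
    - {"travel": [0,0,-50],"roll": 0,"jaw": 87}
    - {"travel": [-20,-35,0],"roll": 0,"jaw": 87}
    - {"travel": [-20,-35,0],"roll": 0,"jaw": 87}
    - {"travel": [-20,-35,0],"roll": 0,"jaw": 87}
    - {"travel": [0,0,0],"roll": 0,"jaw": 87}

```text
clock: 49.6
tool_pos: [0.5362, 0.0523, 0.1983]
orientation: [-180.0, -0.0, -85.9]
force: [-1.2, 0.3, -0.9]
opening: 0.0864
gripper_force: 0.0
```

```bash
python3 - <<'E'
from h import *
st(); knob(f='w17.png')
im=cv2.imread('pics/w17.png')[:,:,::-1].copy(); E=np.load('pics/w17.png.npy')
g=cv2.medianBlur(cv2.cvtColor(im,cv2.COLOR_RGB2GRAY),3); c=cv2.HoughCircles(g[:285],cv2.HOUGH_GRADIENT,1,30,param1=120,param2=22,minRadius=22,maxRadius=48)
for u,v,r in (c[0] if c is not None else [])[:6]:
    p=ray('wrist',E,[[u,v]],.064)[0]; print((u,v,r),((p-O)@np.c_[xj,yjv]*1000).round(1))
go(jig(48,1,150))
E
```

```text
{'clock': np.float64(49.6), 'tool_pos': array([0.5362, 0.0523, 0.1983]), 'orientation': array([-1.799547e+02, -2.510000e-02, -8.594720e+01]), 'force': array([-1.2337,  0.326 , -0.9035]), 'opening': np.float64(0.0864), 'gripper_force': np.float64(0.0)}
dark [51, 0, 96, 78, 4489] [ 0.6683 -0.0623  0.076 ] jig [-63.7 -78.1]
dark [295, 37, 6, 157, 318] [ 0.5534 -0.033   0.076 ] jig [-26.3  34.5]
dark [74, 125, 22, 33, 197] [ 0.6857 -0.0034  0.076 ] jig [ -6.2 -99.6]
dark [232, 127, 22, 41, 515] [ 0.5868 -0.0049  0.076 ] jig [-0.7 -0.9]
dark [463, 142, 44, 35, 1205] [ 0.4373 -0.0097  0.076 ] jig [  5.2 148.7]
dark [538, 163, 21, 56, 907] [0.3914 0.0056 0.076 ] jig [ 23.8 193.3]
dark [235, 197, 35, 34, 894] [0.5793 0.0351 0.076 ] jig [39.7  3.8]
(np.float32(250.5), np.float32(146.5), np.float32(32.9)) [-1.4  3. ]
(np.float32(253.5), np.float32(217.5), np.float32(37.5)) [44.6  3.2]
(np.float32(358.5), np.float32(154.5), np.float32(32.7)) [ 3.8 71.6]
tgt [0.5815 0.0435 0.15  ] travel [ 10.9 -46.8  47.8] yaw -85.98 F [-0.3 -0.  -0.6]
```

Lever is open and both sleeves are still in place. Picking up the left one.

>>> apply_moves:
  targets:
    - {"travel": [5,-23,0],"roll": 0,"jaw": 87}
    - {"travel": [5.5,-23,0],"roll": 0,"jaw": 87}
    - {"travel": [0,0,40],"roll": 0,"jaw": 87}
    - {"travel": [0,0,40],"roll": 0,"jaw": 87}
    - {"travel": [0,0,30],"roll": 0,"jaw": 87}
    - {"travel": [0,0,15],"roll": 0,"jaw": 87}
    - {"travel": [0,0,0],"roll": 0,"jaw": 87}
    - {"travel": [0,0,0],"roll": 0,"jaw": 87}
    - {"travel": [0,0,0],"roll": 0,"jaw": 87}

```text
clock: 50.55
tool_pos: [0.5801, 0.0429, 0.0753]
orientation: [-179.9, 0.0, -86.0]
force: [0.4, 1.5, -0.7]
opening: 0.0869
gripper_force: 0.0
```

```bash
python3 - <<'E'
from h import *
fm(); go(jig(48,1,58))
E
```

```text
z 75.26 F [ 0.37  1.48 -0.68] M [ 0.095 -0.035  0.044] J [47.5  2.4]
tgt [0.5815 0.0435 0.058 ] travel [-0.5 -1.4 17.3] yaw -86.02 F [ 0.4  1.5 -0.7]
```

>>> apply_moves:
  targets:
    - {"travel": [0,-1,10],"roll": 0,"jaw": 87}
    - {"travel": [0,0,7],"roll": 0,"jaw": 87}
    - {"travel": [0,0,0],"roll": 0,"jaw": 30}
    - {"travel": [0,0,0],"roll": 0,"jaw": 30}
    - {"travel": [0,0,0],"roll": 0,"jaw": 30}
    - {"travel": [0,0,0],"roll": 0,"jaw": 30}
    - {"travel": [0,0,0],"roll": 0,"jaw": 30}
    - {"travel": [0,0,0],"roll": 0,"jaw": 30}
    - {"travel": [0,0,0],"roll": 0,"jaw": 30}
    - {"travel": [0,0,0],"roll": 0,"jaw": 30}

```text
clock: 51.55
tool_pos: [0.5806, 0.0428, 0.0571]
orientation: [-180.0, 0.0, -86.0]
force: [-0.3, -0.3, 1.4]
opening: 0.0414
gripper_force: 30.0
```

```bash
python3 - <<'E'
from h import *
st()
E
```

```text
{'clock': np.float64(51.55), 'tool_pos': array([0.5806, 0.0428, 0.0571]), 'orientation': array([-1.79979e+02,  2.40000e-03, -8.60251e+01]), 'force': array([-0.3217, -0.2622,  1.3634]), 'opening': np.float64(0.0414), 'gripper_force': np.float64(30.0001)}
```

>>> apply_moves:
  targets:
    - {"travel": [0,0,0],"roll": 0,"jaw": 30}
    - {"travel": [0,0,-20],"roll": 0,"jaw": 30}
    - {"travel": [0,0,-30],"roll": 0,"jaw": 30}
    - {"travel": [0,0,-40],"roll": 0,"jaw": 30}
    - {"travel": [0,0,-30],"roll": 0,"jaw": 30}
    - {"travel": [0,0,0],"roll": 0,"jaw": 30}
    - {"travel": [0,0,0],"roll": 0,"jaw": 30}

```text
clock: 52.25
tool_pos: [0.5802, 0.0429, 0.1771]
orientation: [-180.0, 0.0, -86.0]
force: [0.6, -0.5, -2.2]
opening: 0.0413
gripper_force: 30.0
```

```bash
python3 - <<'E'
from h import *
st(); go([.5718,-.36,.15]); go([.5718,-.28,.15])
E
```

```text
{'clock': np.float64(52.25), 'tool_pos': array([0.5802, 0.0429, 0.1771]), 'orientation': array([-1.799544e+02,  4.660000e-02, -8.604950e+01]), 'force': array([ 0.6481, -0.5318, -2.1771]), 'opening': np.float64(0.0413), 'gripper_force': np.float64(29.9998)}
tgt [0.5718, -0.36, 0.15] travel [401.4  36.2  26.8] yaw -86.05 F [ 0.6 -0.5 -2.2]
tgt [0.5718, -0.28, 0.15] travel [321.6  30.7  26.9] yaw -86.05 F [ 0.6 -0.5 -2.2]
```

>>> apply_moves:
  targets:
    - {"travel": [43,4,0],"roll": 0,"jaw": 30}
    - {"travel": [43,4,0],"roll": 0,"jaw": 30}
    - {"travel": [43,4,0],"roll": 0,"jaw": 30}
    - {"travel": [43,4,0],"roll": 0,"jaw": 30}
    - {"travel": [43,4,0],"roll": 0,"jaw": 30}
    - {"travel": [43,4,0],"roll": 0,"jaw": 30}
    - {"travel": [43,4,0],"roll": 0,"jaw": 30}
    - {"travel": [43,4,0],"roll": 0,"jaw": 30}
    - {"travel": [42,4,0],"roll": 0,"jaw": 30}
    - {"travel": [0,0,0],"roll": 0,"jaw": 30}

```text
clock: 53.25
tool_pos: [0.5694, -0.3489, 0.1738]
orientation: [179.8, 0.1, -86.3]
force: [-0.4, 0.3, -0.3]
opening: 0.0412
gripper_force: 30.0
```

>>> apply_moves:
  targets:
    - {"travel": [0,0,40],"roll": 0,"jaw": 30}
    - {"travel": [0,0,40],"roll": 0,"jaw": 30}
    - {"travel": [0,0,20],"roll": 0,"jaw": 30}
    - {"travel": [0,0,0],"roll": 0,"jaw": 30}
    - {"travel": [0,0,0],"roll": 0,"jaw": 30}
    - {"travel": [0,0,0],"roll": 0,"jaw": 30}

```text
clock: 53.85
tool_pos: [0.5721, -0.3449, 0.0781]
orientation: [-179.9, -0.0, -86.0]
force: [0.7, 0.3, -0.4]
opening: 0.0415
gripper_force: 30.0
```

```bash
python3 - <<'E'
from h import *
fm(); go([.571,-.345,.0535])
im,E=snap('wrist','w18.png'); hsv=cv2.cvtColor(im,cv2.COLOR_RGB2HSV); m=((abs(hsv[:,:,0].astype(int)-108)<12)&(hsv[:,:,1]>130)).astype(np.uint8); m[280:]=0
cs,_=cv2.findContours(m,0,2); c=max(cs,key=cv2.contourArea); print(cv2.boundingRect(c)); x,y,w,h=cv2.boundingRect(c)
print(ray('wrist',E,[[x,y+h-3],[x+w,y+h-3],[x,y],[x+w,y]],.012).round(4))
E
```

```text
z 78.08 F [ 0.67  0.29 -0.42] M [ 0.081 -0.135 -0.017] J [-338.8   38.1]
tgt [0.571, -0.345, 0.0535] travel [-0.   1.1 24.6] yaw -86.0 F [ 0.7  0.3 -0.4]
(216, 127, 199, 153)
[[ 0.6244 -0.3396  0.012 ]
 [ 0.522  -0.3468  0.012 ]
 [ 0.6251 -0.4146  0.012 ]
 [ 0.5316 -0.4211  0.012 ]]
```

>>> apply_moves:
  targets:
    - {"travel": [0,0,15],"roll": 0,"jaw": 30}
    - {"travel": [0,0,6],"roll": 0,"jaw": 30}
    - {"travel": [0,0,2],"roll": 0,"jaw": 30}
    - {"travel": [0,0,1.5],"roll": 0,"jaw": 30}
    - {"travel": [0,0,1],"roll": 0,"jaw": 30}
    - {"travel": [0,0,0],"roll": 0,"jaw": 30}
    - {"travel": [0,0,0],"roll": 0,"jaw": 30}

```text
clock: 54.6
tool_pos: [0.5714, -0.345, 0.0521]
orientation: [-180.0, -0.0, -86.0]
force: [-2.9, -0.0, 6.0]
opening: 0.0417
gripper_force: 30.0
```

```bash
python3 -c "
from h import *
fm()"
```

```text
z 52.07 F [-2.86 -0.02  5.98] M [0.252 0.712 0.057] J [-338.8   38.8]
```

On the tray floor. Releasing and going back for the second sleeve.

>>> apply_moves:
  targets:
    - {"travel": [0,0,0],"roll": 0,"jaw": 87}
    - {"travel": [0,0,0],"roll": 0,"jaw": 87}
    - {"travel": [0,0,0],"roll": 0,"jaw": 87}
    - {"travel": [0,0,0],"roll": 0,"jaw": 87}
    - {"travel": [0,0,-40],"roll": 0,"jaw": 87}
    - {"travel": [0,0,-50],"roll": 0,"jaw": 87}
    - {"travel": [0,0,-35],"roll": 0,"jaw": 87}
    - {"travel": [-42,0,0],"roll": 0,"jaw": 87}
    - {"travel": [-42,0,0],"roll": 0,"jaw": 87}
    - {"travel": [-42,-6,0],"roll": 0,"jaw": 87}

```text
clock: 55.6
tool_pos: [0.5678, -0.2177, 0.1768]
orientation: [-180.0, 0.0, -86.1]
force: [1.5, 0.4, 0.3]
opening: 0.087
gripper_force: 0.0
```

>>> apply_moves:
  targets:
    - {"travel": [-42,-6,0],"roll": 0,"jaw": 87}
    - {"travel": [-42,-6,0],"roll": 0,"jaw": 87}
    - {"travel": [-42,-6,0],"roll": 0,"jaw": 87}
    - {"travel": [-42,-6,0],"roll": 0,"jaw": 87}
    - {"travel": [-42,-6,0],"roll": 0,"jaw": 87}
    - {"travel": [0,0,0],"roll": 0,"jaw": 87}
    - {"travel": [0,0,40],"roll": 0,"jaw": 87}
    - {"travel": [0,0,0],"roll": 0,"jaw": 87}
    - {"travel": [0,0,0],"roll": 0,"jaw": 87}

```text
clock: 56.5
tool_pos: [0.5834, -0.0077, 0.1362]
orientation: [179.9, -0.1, -86.0]
force: [0.8, 0.7, 1.3]
opening: 0.0867
gripper_force: 0.0
```

```bash
python3 - <<'E'
from h import *
fm(); go(jig(0,1,58)); im,E=snap('wrist','w19.png')
g=cv2.medianBlur(cv2.cvtColor(im,cv2.COLOR_RGB2GRAY),3); c=cv2.HoughCircles(g[:330],cv2.HOUGH_GRADIENT,1,30,param1=120,param2=22,minRadius=25,maxRadius=60)
for u,v,r in (c[0] if c is not None else [])[:6]:
    p=ray('wrist',E,[[u,v]],.064)[0]; print((u,v,r),((p-O)@np.c_[xj,yjv]*1000).round(1))
E
```

```text
z 136.23 F [0.77 0.68 1.27] M [ 0.068 -0.112 -0.005] J [-3.2  2.7]
tgt [ 0.5849 -0.0044  0.058 ] travel [-3.2 -1.9 78.2] yaw -86.04 F [0.8 0.7 1.3]
(np.float32(309.5), np.float32(273.5), np.float32(32.1)) [-1.4 -1.4]
(np.float32(139.5), np.float32(128.5), np.float32(41.6)) [-76.6 -84.3]
(np.float32(437.5), np.float32(267.5), np.float32(34.9)) [-4.4 66.4]
```

>>> apply_moves:
  targets:
    - {"travel": [-3,-1.5,35],"roll": 0,"jaw": 87}
    - {"travel": [0,0,25],"roll": 0,"jaw": 87}
    - {"travel": [0,0,14],"roll": 0,"jaw": 87}
    - {"travel": [0,0,4],"roll": 0,"jaw": 87}
    - {"travel": [0,0,0],"roll": 0,"jaw": 87}
    - {"travel": [0,0,0],"roll": 0,"jaw": 30}
    - {"travel": [0,0,0],"roll": 0,"jaw": 30}
    - {"travel": [0,0,0],"roll": 0,"jaw": 30}
    - {"travel": [0,0,0],"roll": 0,"jaw": 30}
    - {"travel": [0,0,0],"roll": 0,"jaw": 30}

```text
clock: 57.55
tool_pos: [0.5853, -0.004, 0.0587]
orientation: [-180.0, 0.0, -86.0]
force: [0.7, 0.4, -1.0]
opening: 0.0528
gripper_force: 0.0
```

>>> apply_moves:
  targets:
    - {"travel": [0,0,0],"roll": 0,"jaw": 30}
    - {"travel": [0,0,0],"roll": 0,"jaw": 30}
    - {"travel": [0,0,0],"roll": 0,"jaw": 30}
    - {"travel": [0,0,0],"roll": 0,"jaw": 30}

```text
clock: 57.95
tool_pos: [0.5852, -0.0039, 0.0585]
orientation: [-180.0, 0.0, -86.0]
force: [-0.3, 0.5, 1.4]
opening: 0.0414
gripper_force: 30.0
```

```bash
python3 -c "
from h import *
st()"
```

```text
{'clock': np.float64(57.95), 'tool_pos': array([ 0.5852, -0.0039,  0.0585]), 'orientation': array([-1.799925e+02,  2.000000e-04, -8.602440e+01]), 'force': array([-0.3284,  0.4685,  1.4393]), 'opening': np.float64(0.0414), 'gripper_force': np.float64(30.0002)}
```

>>> apply_moves:
  targets:
    - {"travel": [0,0,-20],"roll": 0,"jaw": 30}
    - {"travel": [0,0,-30],"roll": 0,"jaw": 30}
    - {"travel": [0,0,-40],"roll": 0,"jaw": 30}
    - {"travel": [0,0,-30],"roll": 0,"jaw": 30}
    - {"travel": [0,0,0],"roll": 0,"jaw": 30}
    - {"travel": [0,0,0],"roll": 0,"jaw": 30}

```text
clock: 58.55
tool_pos: [0.5851, -0.0038, 0.1788]
orientation: [-179.9, 0.0, -86.0]
force: [-0.8, 0.4, -1.8]
opening: 0.0414
gripper_force: 30.0
```

```bash
python3 -c "
from h import *
st(); go([.5715,-.272,.15])"
```

```text
{'clock': np.float64(58.55), 'tool_pos': array([ 0.5851, -0.0038,  0.1788]), 'orientation': array([-1.799383e+02,  4.250000e-02, -8.604540e+01]), 'force': array([-0.7691,  0.3902, -1.7859]), 'opening': np.float64(0.0414), 'gripper_force': np.float64(29.9998)}
tgt [0.5715, -0.272, 0.15] travel [266.6  32.1  28.5] yaw -86.05 F [-0.8  0.4 -1.8]
```

>>> apply_moves:
  targets:
    - {"travel": [38,4.6,0],"roll": 0,"jaw": 30}
    - {"travel": [38,4.6,0],"roll": 0,"jaw": 30}
    - {"travel": [38,4.6,0],"roll": 0,"jaw": 30}
    - {"travel": [38,4.6,0],"roll": 0,"jaw": 30}
    - {"travel": [38,4.6,0],"roll": 0,"jaw": 30}
    - {"travel": [38,4.6,0],"roll": 0,"jaw": 30}
    - {"travel": [38,4.6,0],"roll": 0,"jaw": 30}
    - {"travel": [0,0,0],"roll": 0,"jaw": 30}
    - {"travel": [0,0,0],"roll": 0,"jaw": 30}

```text
clock: 59.45
tool_pos: [0.5702, -0.2724, 0.1763]
orientation: [179.8, 0.1, -86.2]
force: [-0.6, -0.5, -0.5]
opening: 0.0414
gripper_force: 30.0
```

>>> apply_moves:
  targets:
    - {"travel": [0,0,40],"roll": 0,"jaw": 30}
    - {"travel": [0,0,40],"roll": 0,"jaw": 30}
    - {"travel": [0,0,20],"roll": 0,"jaw": 30}
    - {"travel": [0,0,0],"roll": 0,"jaw": 30}
    - {"travel": [0,0,0],"roll": 0,"jaw": 30}
    - {"travel": [0,0,0],"roll": 0,"jaw": 30}

```text
clock: 60.05
tool_pos: [0.5727, -0.2713, 0.0799]
orientation: [-179.9, -0.0, -86.0]
force: [-0.3, 0.9, -1.0]
opening: 0.0414
gripper_force: 30.0
```

```bash
python3 -c "
from h import *
fm(); go([.5715,-.272,.0545])
im,E=snap('wrist','w20.png'); print(rims('wrist',im[:285],E,.059))"
```

```text
z 79.94 F [-0.27  0.92 -0.96] M [ 0.115 -0.086  0.029] J [-265.4   32.3]
tgt [0.5715, -0.272, 0.0545] travel [ 0.6  1.3 25.4] yaw -85.97 F [-0.3  0.9 -1. ]
[(0.5717, -0.3448, 0.0222, (np.float64(335.0), np.float64(123.0))), (0.6416, -0.3841, 0.0168, (np.float64(141.0), np.float64(7.0)))]
```

>>> apply_moves:
  targets:
    - {"travel": [0,0,15],"roll": 0,"jaw": 30}
    - {"travel": [0,0,7],"roll": 0,"jaw": 30}
    - {"travel": [0,0,2],"roll": 0,"jaw": 30}
    - {"travel": [0,0,1.5],"roll": 0,"jaw": 30}
    - {"travel": [0,0,1],"roll": 0,"jaw": 30}
    - {"travel": [0,0,0],"roll": 0,"jaw": 30}
    - {"travel": [0,0,0],"roll": 0,"jaw": 30}

```text
clock: 60.8
tool_pos: [0.5719, -0.2718, 0.0535]
orientation: [-179.9, -0.0, -86.0]
force: [-2.9, 1.9, 4.6]
opening: 0.0411
gripper_force: 30.0
```

```bash
python3 -c "
from h import *
fm()"
```

```text
z 53.46 F [-2.86  1.92  4.58] M [ 0.499  0.786 -0.019] J [-265.9   33.1]
```

>>> apply_moves:
  targets:
    - {"travel": [0,0,0],"roll": 0,"jaw": 87}
    - {"travel": [0,0,0],"roll": 0,"jaw": 87}
    - {"travel": [0,0,0],"roll": 0,"jaw": 87}
    - {"travel": [0,0,0],"roll": 0,"jaw": 87}
    - {"travel": [0,0,-40],"roll": 0,"jaw": 87}
    - {"travel": [0,0,-50],"roll": 0,"jaw": 87}
    - {"travel": [0,0,-50],"roll": 0,"jaw": 87}
    - {"travel": [0,0,-50],"roll": 0,"jaw": 87}
    - {"travel": [-20,0,0],"roll": 0,"jaw": 87}
    - {"travel": [0,0,0],"roll": 0,"jaw": 87}

```text
clock: 61.8
tool_pos: [0.5707, -0.2506, 0.2442]
orientation: [-179.8, -0.0, -86.0]
force: [-0.4, 0.5, -0.7]
opening: 0.087
gripper_force: 0.0
```

```bash
python3 - <<'E'
from h import *
st(); im,E=snap('wrist','w21.png'); print(rims('wrist',im[:285],E,.059))
s,_=snap('side','s21.png')
cv2.imwrite('pics/c21.png',np.hstack([cv2.resize(im[:285,:,::-1],(430,285)),cv2.resize(s[180:330,270:460,::-1],(361,285))]))
E
```

```text
{'clock': np.float64(61.8), 'tool_pos': array([ 0.5707, -0.2506,  0.2442]), 'orientation': array([-1.797674e+02, -1.700000e-02, -8.599430e+01]), 'force': array([-0.422 ,  0.5258, -0.7   ]), 'opening': np.float64(0.087), 'gripper_force': np.float64(0.0)}
[(0.5722, -0.2727, 0.0223, (np.float64(318.0), np.float64(195.0))), (0.5719, -0.3448, 0.0219, (np.float64(326.0), np.float64(98.0))), (0.6863, -0.3904, 0.024, (np.float64(173.0), np.float64(25.0)))]
```

View pics/c21.png

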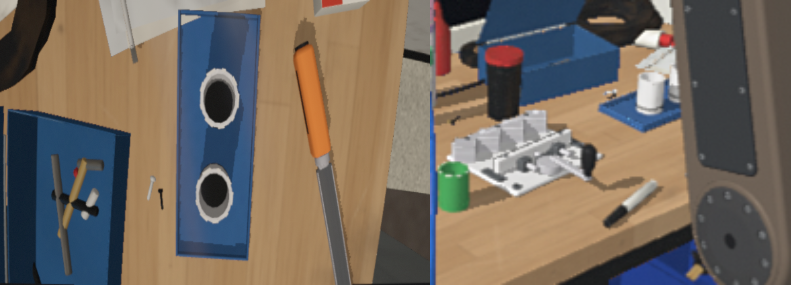

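Both sleeves stand upright in the tray, rims at (219,98) and (214,194). The file lies flat at about (315,150), the lever is open, and everything else is untouched.

```bash
python3 -c "
from h import *
print(ctrl.close_job())"
```

```text
the job is handed in; nothing more can be done
None
```

The job is done and handed in: I clamped the two sleeves present (no third was in view), dressed them with three strokes (briefly about 4 N at the end of the first two, 1 to 4 N called for), laid the file flat, opened the lever, and stood both sleeves in the blue tray.

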